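# Balance the clay paddles on the ridge stand

## Task

Set up the balance stand and balance the wooden paddles on it, ready for marking: lay the ridge plate ridge-up over the base board with their edges in line, press both its ends down until it sits level and flat on the board, and then lay every paddle there is squarely across the steel ridge at its balance point, so that each stays level by itself, side by side and not touching one another. Leave the clay flutes and the jar where they stand.

Things in the scene. Friction and masses are not known exactly. Their poses are not given: they have to be found in the camera images.
- base: fixed dark wooden base board on the table, 110 (x) x 300 (y) x 20 high. Origin: centre of its underside, at table height; y along its length, z up. Two brass studs stand out of its top
- stud_a (a joint): stud in the board's top at board x = 0, y = +100 mm: brass disc 30 in diameter. Value: how far it is pushed down; at 0 it stands 8 mm above the board's top, at 0.008 m it is level with it, and it can go 3 mm deeper. Stiff: moves under about 9 N, stays where it is pushed, carries the plate's weight unpressed
- stud_b (a joint): the same kind of stud at board x = 0, y = -100 mm
- plate: loose wooden ridge plate, 500 g, 110 (x) x 300 (y) x 10 thick, same outline as the base board; on its top a steel ridge runs full length along y, 12 wide (x), 14 high, flat-topped. Origin: centre of its underside; z up. Starts flat on the table, ridge up; pinch the ridge from above. Either way round will do. Pressed home: underside 20, ridge top 44 above the table
- paddle_1: loose pale flat wooden paddle 200 long, 14 thick, both faces alike: shaft 28 wide, then at its +x end a head 70 long, 52 wide. Origin: middle of length, width and thickness; x along it to the head, z normal to the faces. 150 to 270 g. The weight of the head varies unseen: the balance point is 5 to 38 mm from the origin towards the head, to be found. May be absent
- paddle_2: loose pale flat wooden paddle 190 long, 14 thick, both faces alike: shaft 30 wide, then at its +x end a head 50 long, 44 wide. Origin: middle of length, width and thickness; x along it to the head, z normal to the faces. 150 to 270 g. The weight of the head varies unseen: the balance point is 5 to 38 mm from the origin towards the head, to be found. May be absent
- paddle_3: loose pale flat wooden paddle 200 long, 14 thick, both faces alike: shaft 26 wide, then at its +x end a head 65 long, 38 wide. Origin: middle of length, width and thickness; x along it to the head, z normal to the faces. 150 to 270 g. The weight of the head varies unseen: the balance point is 5 to 38 mm from the origin towards the head, to be found. May be absent
- paddle_4: loose pale flat wooden paddle 190 long, 14 thick, both faces alike: shaft 28 wide, then at its +x end a head 60 long, 46 wide. Origin: middle of length, width and thickness; x along it to the head, z normal to the faces. 150 to 270 g. The weight of the head varies unseen: the balance point is 5 to 38 mm from the origin towards the head, to be found. May be absent
- flute_1: dark clay egg flute standing upright, 74 in diameter, 88 high, origin at the centre of its foot; leave alone
- flute_2: another such clay egg flute; leave alone
- jar: amber glass jar with a steel cap, 64 in diameter, 85 high, origin at the centre of its foot; leave alone

How it is judged:
By the outcome, as a careful person would: the job done as asked, in the order asked, and still so for the second after the job is handed in, with the robot touching nothing.
Of paddle_1, paddle_2, paddle_3, paddle_4 only 3 to 4 are there at a start; the rules pass over those that are not, and their reading is None.
At some moment in a run one of paddle_1, paddle_2, paddle_3, paddle_4 may be knocked a few centimetres aside while the robot is not near it.
Once in a run the grip may slacken for a moment while it holds something.
It also fails if it takes over 210 s, if anything falls off the work surface, if the arm or the gripper's body presses on something with over 40 N, if the wrist force passes 120 N, or if a joint passes its speed limit or range.

## Robot

A 6-joint arm with a two-finger parallel gripper is mounted at the origin on the work surface. World frame = base frame: x ahead of the robot, y to its left, z up, the work surface at z = 0. Lengths are in m, angles in rad, forces in N, time in s.
With the tool pointing down it reaches from about 0.25 to 0.725 m from the base axis. Payload 4 kg.
Tool frame: the origin (TCP) lies midway between the tips of the shut fingers; the grasp point (between the pads) lies 19 mm behind it (r.hold_point_z is the distance from the TCP to the grasp point, in m); z points along the fingers, y is the line along which they close (so a half turn about z gives the same grasp; the last joint's range is limited). The gripper opens to 85 mm and grips with 20 to 120 N. Pads are 22 mm wide; open, the fingers measure 114 mm over their backs; the gripper's body (76 mm by 85 mm) begins 54 mm behind the grasp point. The pads swing forward as they close: fully open they stand 13 mm farther back than shut.
Start: joints at [-1.34, 0.241, 0.005, 1.335, 0, 1.571], TCP at [0.114, -0.487, 0.231] pointing down, gripper open.
Joint ranges: [-2.72, 2.72], [-1.05, 1.87], [-1.09, 1.28], [-1.99, 2.15], [-1.42, 1.44], [-3.14, 3.14]. Speed limits (rad/s): [2.79, 2.79, 3.14, 3.14, 3.14, 3.14].

## Interface

Orientations are given as a rotation vector (axis times angle).
In Python, from workcell import status, cams, r gives the robot as it stands.
- The arm moves only by the tool send_rows, never from a script. Its argument "targets" is a list that holds one entry, the list of rows, each a list of 7 numbers: the shift along the tool's x, y, z in m, then the turn, a rotation vector about the tool's x, y, z in degrees, then the closure, from -1 (fully open) to 1 (shut). A call has 1 to 5 rows; each row is the pose to reach, as a shift and turn from the pose commanded when the call began, along the tool's axes at that moment; what a row does not reach only later rows make up. A row lasts 1/12 s, in which the tool goes at most 41.7 mm and 7.16 degrees, less where a joint would pass 70% of its speed; a pose out of reach is approached as far as the arm can. A call with a gripper value outside its range is refused whole. The fingers move at their own pace and stop on an object; the grip force is fixed at half the most. Time passes only in rows, so rows that repeat a pose let the fingers close. It gives the time, the measured TCP pose, the force, the opening and the grip force at its end, in the units of the state.
- status.state(): the state, without advancing time (a new reading comes with each control period).
- cams.capture(name): name is "side" or "top"; returns the picture (480x640x3 uint8, blue, green, red); there is no depth.
- cams.camera_info(name): a dict with "fx", "fy", "cx", "cy" (pixels), "R" (3x3) and "t" (3): a world point X has camera coordinates R X + t. Camera axes: x right, y down, z forward; pixel columns grow to the right and rows downward; lengths in m; the calibration is good to about 2 mm. A picture is of the moment at which its call begins. camera_info takes no time and is no camera call.
- r.job_done(): hands the job in; it is judged then, once.
The state is a dict: "time": time; "q": joint angles; "joint_velocities": joint speeds; "joint_efforts": joint torques, N m; "tool_pos": TCP position; "tool_rot": TCP orientation; "wrist_force": force on the tool from outside, world axes, zero at the start; "torque": the same for the moment, N m; "opening": opening from 0.0 (shut) to 1.0 (fully open); "gripper_force": force on a finger pad.
Only numpy, scipy, OpenCV 4.12 (cv2) and the standard library are available. Lean on these libraries where they do the work, as an engineer would, in place of code of your own. Each camera call takes 0.05 s, during which the arm holds its last target. There are 200 camera calls.

## Working session

There is one attempt and no reset: what is moved stays moved. The work goes in short steps, Python scripts to look and compute and a tool call to move; the robot and the scene stay as the last step left them, time stands still between calls to the robot, and variables do not carry over. Pictures are saved under pics/ and viewed, at most 14 in all, crops included, and the job is handed in when it is done.

Besides the shell and the picture viewer there is one more tool, called after "Call:" as a command line: name --argument value ..., lists and objects as JSON in quotes. send_rows: Moves the arm, as the interface text tells. Its arguments: {"type":"object","properties":{"targets":{"type":"array"}},"required":["targets"]}

```bash
ls; mkdir -p pics; python3 - <<'E'
from workcell import status,cams,r
import cv2
for n in("top","side"):
    cv2.imwrite(f"pics/{n}0.png",cams.capture(n)); print(n,cams.camera_info(n))
print(status.state(),r.hold_point_z)
E
```

```text
pics
top {'fx': 530.4411096373112, 'fy': 530.4411096373112, 'cx': 321.51304590552616, 'cy': 246.9672393378703, 'R': array([[-0.01016577, -0.99994041,  0.00397849],
       [-0.97961613,  0.00916073, -0.20066966],
       [ 0.20062125, -0.00593735, -0.97965089]]), 't': array([-0.00776177,  0.63875399,  1.23867481])}
side {'fx': 557.9300448990275, 'fy': 557.9300448990275, 'cx': 321.48915235280094, 'cy': 237.09538795252166, 'R': array([[-0.97858143, -0.20557312,  0.01086589],
       [-0.11722315,  0.51306839, -0.85030557],
       [ 0.16922502, -0.83336698, -0.52617713]]), 't': array([0.63916988, 0.1169455 , 1.21963444])}
{'time': 0.1, 'q': array([-1.34000434e+00,  2.41340624e-01,  3.89375617e-03,  1.33516306e+00,
       -9.37366903e-06,  1.57081107e+00]), 'joint_velocities': array([-0.00051351, -0.002288  ,  0.0042019 , -0.00037158, -0.00152399,
       -0.00078379]), 'joint_efforts': array([ 7.60464318e-04, -3.73138654e+01,  2.53009844e+01,  1.08417359e-02,
        5.68685834e-05,  7.66115278e-06]), 'tool_pos': array([ 0.11424942, -0.48622379,  0.23051374]), 'tool_rot': array([-3.11891292e+00, -3.61492869e-01,  3.42461526e-04]), 'wrist_force': array([-0.47055319,  0.13694454, -0.68044667]), 'torque': array([ 0.01726774, -0.08218142,  0.00152655]), 'gripper_force': 0.0, 'opening': 0.998846719778783} 0.0187
```

View pics/top0.png

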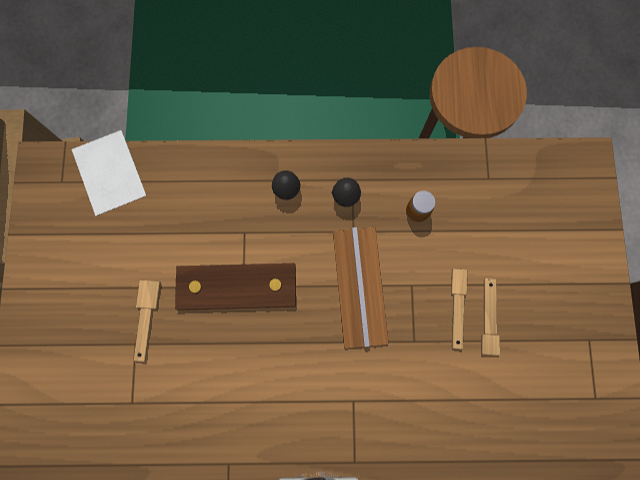

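View pics/side0.png

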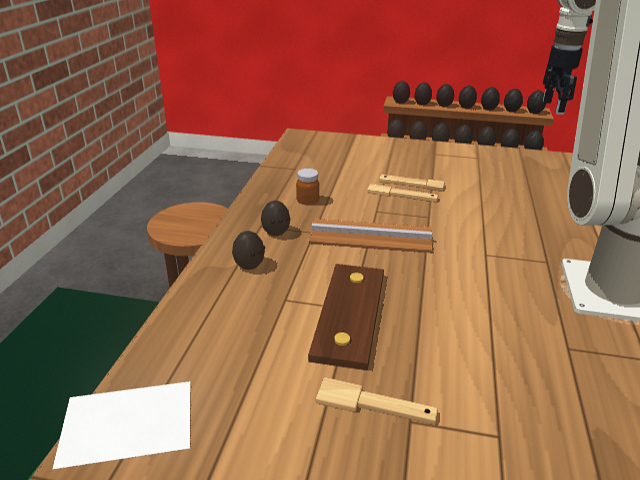

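The top view shows the base board (176–296, 264–310), the plate (335–387, 228–348) with its ridge, and three paddles: left at (147,320), and right at (459,309) and (490,317). The flutes and jar are behind them, and the side view agrees. Next I'll enlarge crops for precise corners.

```bash
cat > h.py <<'E'
import numpy as np,cv2
from workcell import status,cams,r
from scipy.spatial.transform import Rotation as Ro
def proj(X,n="top"):
    c=cams.camera_info(n);p=np.atleast_2d(X)@c["R"].T+c["t"]
    return np.c_[c["fx"]*p[:,0]/p[:,2]+c["cx"],c["fy"]*p[:,1]/p[:,2]+c["cy"]]
def world(uv,z,n="top"):
    c=cams.camera_info(n);uv=np.atleast_2d(uv).astype(float)
    d=np.c_[(uv[:,0]-c["cx"])/c["fx"],(uv[:,1]-c["cy"])/c["fy"],np.ones(len(uv))]@c["R"]
    o=-c["R"].T@c["t"]
    return o+d*((z-o[2])/d[:,2])[:,None]
def crop(im,u0,u1,v0,v1,s):
    o=cv2.resize(im[v0:v1,u0:u1],None,fx=s,fy=s,interpolation=cv2.INTER_CUBIC)
    for u in range((u0+9)//10*10,u1,10):
        cv2.line(o,((u-u0)*s,0),((u-u0)*s,6 if u%50 else 14),(255,255,255),1)
        if u%20==0: cv2.putText(o,str(u),((u-u0)*s+2,14),0,.35,(255,255,255),1)
    for v in range((v0+9)//10*10,v1,10):
        cv2.line(o,(0,(v-v0)*s),(6,(v-v0)*s),(255,255,255),1)
        cv2.putText(o,str(v),(8,(v-v0)*s+4),0,.35,(255,255,255),1)
    return o
E
python3 - <<'E'
from h import *
im=cv2.imread("pics/top0.png")
a=crop(im,128,208,255,365,5);b=crop(im,440,520,255,365,5)
cv2.imwrite("pics/c1.png",np.hstack([a,b]))
cv2.imwrite("pics/c2.png",crop(im,165,398,220,355,3))
print(proj(status.state()["tool_pos"]), world([[176,265]],.02))
E
```

```text
[[565.72294847 490.12174695]] [[0.60480837 0.353325   0.02      ]]
```

View pics/c1.png

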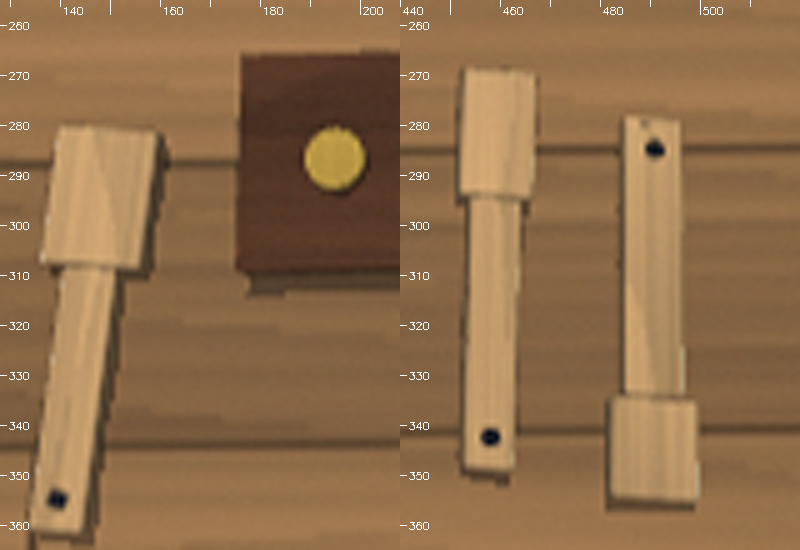

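View pics/c2.png

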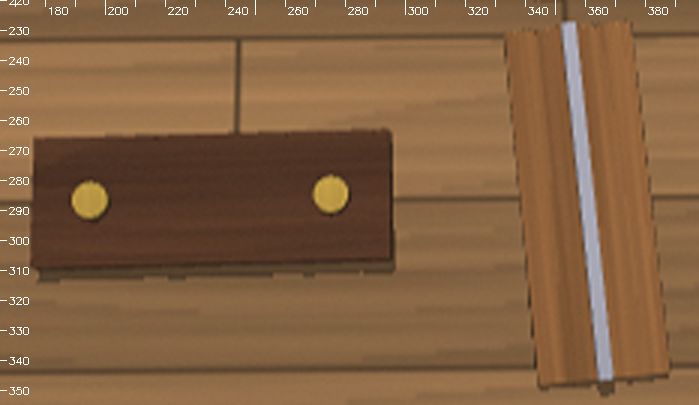

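```bash
cat >> h.py <<'E'
from scipy.optimize import least_squares
DIM={1:(.2,.028,.07,.052),2:(.19,.03,.05,.044),3:(.2,.026,.065,.038)}
def corners(k):  # head end L,R ; head back L,R; shaft end L,R
    L,w,h,W=DIM[k];return np.array([[L/2,W/2],[L/2,-W/2],[L/2-h,W/2],[L/2-h,-W/2],[-L/2,w/2],[-L/2,-w/2]])
def fit(model,uv,z,x0,n="top"):
    model=np.asarray(model,float);uv=np.asarray(uv,float);z=np.broadcast_to(z,len(model))
    def f(p):
        c,s=np.cos(p[2]),np.sin(p[2]);xy=model@np.array([[c,s],[-s,c]])+p[:2]
        return (proj(np.c_[xy,z],n)-uv).ravel()
    o=least_squares(f,x0,x_scale=[.01,.01,.05],loss="soft_l1");return o.x,np.abs(o.fun).max()
E
python3 - <<'E'
from h import *
P=lambda a,u,v,s:np.array(a)/s+[u,v]
d=np.degrees
def sh(n,x): print(n,x[0][:2].round(4),d(x[0][2]).round(2),'res',x[1].round(2))
# paddle1: viewed top: +x image up, +y image left
sh('p1',fit(corners(1),P([[57,125],[158,133],[41,262],[140,270],[33,533],[83,535]],128,255,5),.014,[.5,.4,0]))
sh('p3',fit(corners(3),P([[63,68],[136,73],[60,193],[130,198],[62,470],[114,470]],440,255,5),.014,[.5,-.3,0]))
sh('p2',fit(corners(2),P([[298,502],[210,498],[296,402],[210,397],[280,122],[223,116]],440,255,5),.014,[.5,-.4,3.1]))
B=[[.055,.15],[.055,-.15],[-.055,-.15],[-.055,.15],[0,.1],[0,-.1]]
sh('base',fit(B,P([[33,137],[390,129],[392,259],[31,267],[89,200],[330,194]],165,220,3),[.02]*4+[.028]*2,[.55,.2,0]))
Q=[[.055,.15],[-.055,.15],[-.055,-.15],[.055,-.15],[0,.15],[0,-.15]]
sh('plate',fit(Q,P([[505,33],[538,386],[670,375],[630,24],[569,22],[606,381]],165,220,3),[.01]*4+[.024]*2,[.55,0,1.5]) if 0 else fit([[.055,.15],[-.055,.15],[-.055,-.15],[.055,-.15],[0,.15],[0,-.15]],P([[630,24],[505,33],[538,386],[670,375],[569,22],[606,381]],165,220,3),[.01]*4+[.024]*2,[.55,0,-1.5]))
for n,uv,z,c in(('f1',[288,198],0,"top"),('f2',[347,202],0,"top"),('jar',[423,203],.085,"top")): print(n,world([uv],z,c))
E
```

```text
p1 [0.4668 0.4265] -3.89 res 0.8
p3 [ 0.4894 -0.3555] -5.12 res 0.67
p2 [ 0.4684 -0.4336] 176.1 res 0.42
base [0.5503 0.2022] 0.81 res 0.56
plate [ 0.5465 -0.1109] -85.58 res 0.64
f1 [[0.7842351  0.07244228 0.        ]]
f2 [[ 0.77190804 -0.08259475  0.        ]]
jar [[ 0.7426584  -0.26485456  0.085     ]]
```

```bash
cat >> h.py <<'E'
def axes(th):
    c,s=np.cos(np.radians(th)),np.sin(np.radians(th));return np.array([[-s,c,0],[c,s,0],[0,0,-1]])
def theta(s):
    y=Ro.from_rotvec(s["tool_rot"]).as_matrix()[:,1];return np.degrees(np.arctan2(y[1],y[0]))
def plan(wps,vmax=.038,wmax=6.5):
    """waypoints (x,y,z,theta_deg,closure,dwell_rows[,vmax]); print rows per call"""
    s=status.state();p=np.array(s["tool_pos"]);th=theta(s);rows=[]
    print("start",p.round(4),round(th,2))
    for w in wps:
        q=np.array(w[:3]);v=w[6] if len(w)>6 else vmax
        n=int(max(np.ceil(np.linalg.norm(q-p)/v-.01),np.ceil(abs(w[3]-th)/wmax-.01),0))
        rows+=[(p+(q-p)*k/n,th+(w[3]-th)*k/n,w[4]) for k in range(1,n+1)]+[(q,w[3],w[4])]*w[5]
        p,th=q,w[3]
    p=np.array(s["tool_pos"]);th=theta(s)
    for i in range(0,len(rows),5):
        R=axes(th);out=[]
        for q,t,c in rows[i:i+5]:
            d=np.round(R@(q-p),3)+0.;a=round(th-t,1)+0.;out.append([*map(float,d),0,0,a,c])
        p=p+R.T@d;th=th-a
        print("["+",".join("["+",".join(f"{x:g}" for x in o)+"]" for o in out)+"]")
    print("end",p.round(4),round(th,2))
E
python3 -c "
from h import *
plan([(.5465,-.111,.12,-85.6,-1,0),(.5465,-.111,.013,-85.6,-1,1),(.5465,-.111,.013,-85.6,1,5)])"
```

```text
start [ 0.1142 -0.4862  0.2305] -76.78
[[0.032,-0.017,0.007,0,0,0.6,-1],[0.063,-0.033,0.014,0,0,1.1,-1],[0.095,-0.05,0.021,0,0,1.7,-1],[0.127,-0.067,0.028,0,0,2.2,-1],[0.158,-0.083,0.035,0,0,2.8,-1]]
[[0.031,-0.018,0.006,0,0,0.5,-1],[0.062,-0.037,0.013,0,0,1.1,-1],[0.093,-0.055,0.02,0,0,1.6,-1],[0.124,-0.073,0.027,0,0,2.2,-1],[0.154,-0.091,0.034,0,0,2.7,-1]]
[[0.03,-0.02,0.007,0,0,0.6,-1],[0.06,-0.039,0.014,0,0,1.1,-1],[0.09,-0.059,0.021,0,0,1.7,-1],[0.12,-0.079,0.028,0,0,2.2,-1],[0.15,-0.098,0.035,0,0,2.8,-1]]
[[0.029,-0.021,0.007,0,0,0.5,-1],[0.029,-0.021,0.042,0,0,0.5,-1],[0.029,-0.021,0.078,0,0,0.5,-1],[0.029,-0.021,0.114,0,0,0.5,-1],[0.029,-0.021,0.114,0,0,0.5,-1]]
[[0,0,0,0,0,0,1],[0,0,0,0,0,0,1],[0,0,0,0,0,0,1],[0,0,0,0,0,0,1],[0,0,0,0,0,0,1]]
end [ 0.5466 -0.1112  0.0125] -85.58
```

Call:
send_rows --targets '[[[0.032,-0.017,0.007,0,0,0.6,-1],[0.063,-0.033,0.014,0,0,1.1,-1],[0.095,-0.05,0.021,0,0,1.7,-1],[0.127,-0.067,0.028,0,0,2.2,-1],[0.158,-0.083,0.035,0,0,2.8,-1]]]'

```text
time: 0.52
tool_pos: [0.2499, -0.3682, 0.1956]
tool_rot: [-3.128, -0.284, 0.0]
wrist_force: [1.0, 0.1, -0.0]
opening: 0.996
gripper_force: 0.0
```

Call:
send_rows --targets '[[[0.031,-0.018,0.006,0,0,0.5,-1],[0.062,-0.037,0.013,0,0,1.1,-1],[0.093,-0.055,0.02,0,0,1.6,-1],[0.124,-0.073,0.027,0,0,2.2,-1],[0.154,-0.091,0.034,0,0,2.7,-1]]]'

```text
time: 0.93
tool_pos: [0.3851, -0.2508, 0.1617]
tool_rot: [-3.134, -0.211, 0.001]
wrist_force: [0.8, -1.2, -0.3]
opening: 1.004
gripper_force: 0.0
```

Call:
send_rows --targets '[[[0.03,-0.02,0.007,0,0,0.6,-1],[0.06,-0.039,0.014,0,0,1.1,-1],[0.09,-0.059,0.021,0,0,1.7,-1],[0.12,-0.079,0.028,0,0,2.2,-1],[0.15,-0.098,0.035,0,0,2.8,-1]]]'

```text
time: 1.35
tool_pos: [0.5204, -0.1335, 0.1265]
tool_rot: [-3.138, -0.135, 0.002]
wrist_force: [0.4, -0.3, 1.1]
opening: 1.004
gripper_force: 0.0
```

Call:
send_rows --targets '[[[0.029,-0.021,0.007,0,0,0.5,-1],[0.029,-0.021,0.042,0,0,0.5,-1],[0.029,-0.021,0.078,0,0,0.5,-1],[0.029,-0.021,0.114,0,0,0.5,-1],[0.029,-0.021,0.114,0,0,0.5,-1]]]'

```text
time: 1.77
tool_pos: [0.5402, -0.1099, 0.0057]
tool_rot: [-3.136, -0.123, 0.023]
wrist_force: [-0.6, 0.3, -1.0]
opening: 1.0
gripper_force: 0.0
```

```bash
python3 - <<'E'
from h import *
F=[]
for i in range(8):
    cams.capture("top"); s=status.state(); F.append(np.r_[s["wrist_force"],s["torque"]])
    if i in(0,7): print(s["tool_pos"].round(4),s["tool_rot"].round(4),theta(s).round(2))
print(np.round(F,3))
plan([(.5465,-.111,.013,-85.6,-1,2)])
E
```

```text
[ 0.5422 -0.1106  0.0091] [-3.1366 -0.1217  0.0169] -85.56
[ 0.5485 -0.1123  0.0157] [3.1382 0.1207 0.0069] -85.6
[[-4.100e-02  6.910e-01  2.640e-01  9.400e-02  5.200e-02 -4.500e-02]
 [ 2.500e-01  4.560e-01  4.540e-01 -2.900e-02 -6.000e-02 -7.000e-03]
 [-1.280e-01  2.160e-01  1.087e+00 -1.600e-02 -1.800e-02  2.900e-02]
 [ 2.920e-01 -4.130e-01  3.190e-01  2.000e-03 -5.800e-02 -6.900e-02]
 [ 9.480e-01  6.900e-02  8.300e-01 -2.000e-02 -1.000e-03 -3.000e-02]
 [ 8.370e-01 -4.450e-01 -7.800e-02 -4.200e-02  3.000e-03 -4.000e-02]
 [-4.580e-01 -6.400e-01  2.100e-01 -1.000e-03  4.100e-02 -6.600e-02]
 [ 1.290e-01 -4.500e-01 -1.310e-01  1.700e-02  5.300e-02 -2.000e-03]]
start [ 0.5485 -0.1123  0.0157] -85.6
[[-0.002,-0.001,0.003,0,0,0,-1],[-0.002,-0.001,0.003,0,0,0,-1],[-0.002,-0.001,0.003,0,0,0,-1]]
end [ 0.5464 -0.1115  0.0127] -85.6
```

```bash
python3 - <<'E'
from h import *
for i in range(14):
    cams.capture("top"); s=status.state()
    if i%2: print(s["tool_pos"].round(4),s["tool_rot"].round(4),s["joint_efforts"].round(4))
E
```

```text
[ 0.5478 -0.1121  0.0149] [3.1386 0.1208 0.0045] [-4.30000e-03 -4.59138e+01  2.02943e+01 -2.44000e-02  2.00000e-04
  0.00000e+00]
[ 0.5472 -0.1119  0.0142] [3.1389e+00 1.2100e-01 2.3000e-03] [-1.37000e-02 -4.60160e+01  2.02748e+01 -1.62000e-02 -2.00000e-04
  0.00000e+00]
[ 0.5469 -0.1118  0.0137] [3.1391e+00 1.2110e-01 8.0000e-04] [-1.43000e-02 -4.60267e+01  2.02257e+01 -7.00000e-03 -3.00000e-04
  0.00000e+00]
[ 0.5467 -0.1118  0.0134] [-3.1393e+00 -1.2120e-01 -1.0000e-04] [-1.15000e-02 -4.59976e+01  2.01811e+01 -6.00000e-04 -3.00000e-04
  0.00000e+00]
[ 0.5467 -0.1118  0.0132] [ 3.1393e+00  1.2120e-01 -3.0000e-04] [-8.00000e-03 -4.59581e+01  2.01510e+01  2.70000e-03 -1.00000e-04
  0.00000e+00]
[ 0.5467 -0.1117  0.0132] [-3.1391e+00 -1.2130e-01  4.0000e-04] [-3.70000e-03 -4.59238e+01  2.01343e+01  3.80000e-03  1.00000e-04
 -0.00000e+00]
[ 0.5467 -0.1117  0.0132] [-3.1392e+00 -1.2130e-01  4.0000e-04] [-9.00000e-04 -4.58989e+01  2.01270e+01  3.60000e-03  2.00000e-04
  0.00000e+00]
```

```bash
python3 - <<'E'
t=open("h.py").read()
t=t.replace('s=status.state();p=np.array(s["tool_pos"]);th=theta(s);rows=[]','p,th=cmd();rows=[]')
t=t.replace('p=np.array(s["tool_pos"]);th=theta(s)\n    for i','p,th=cmd()\n    for i')
t=t.replace('/v-.01)','*1.4/v-.01)').replace('/wmax-.01)','*1.4/wmax-.01)').replace('(p+(q-p)*k/n,th+(w[3]-th)*k/n,w[4])','(p+(q-p)*S(k/n),th+(w[3]-th)*S(k/n),w[4])')
t+='''    json.dump([list(p),th],open("cmd.json","w"))
import json
S=lambda u:u*u*(3-2*u)
def cmd():
    p,th=json.load(open("cmd.json"));return np.array(p),th
'''
open("h.py","w").write(t)
E
echo '[[0.5466,-0.1112,0.0125],-85.58]'>cmd.json
python3 -c "
from h import *
plan([(.5466,-.1112,.0125,-85.58,1,10),(.5466,-.1112,.065,-85.58,1,0),(.5503,.045,.065,-42,1,0),(.5503,.2022,.065,.8,1,5)])"
```

```text
start [ 0.5466 -0.1112  0.0125] -85.58
[[0,0,0,0,0,0,1],[0,0,0,0,0,0,1],[0,0,0,0,0,0,1],[0,0,0,0,0,0,1],[0,0,0,0,0,0,1]]
[[0,0,0,0,0,0,1],[0,0,0,0,0,0,1],[0,0,0,0,0,0,1],[0,0,0,0,0,0,1],[0,0,0,0,0,0,1]]
[[0,0,-0.026,0,0,0,1],[0,0,-0.053,0,0,0,1],[0,-0.004,-0.053,0,0,-1.2,1],[0.002,-0.016,-0.053,0,0,-4.5,1],[0.003,-0.034,-0.053,0,0,-9.4,1]]
[[0.006,-0.02,0.001,0,0,-5.9,1],[0.012,-0.042,0.001,0,0,-12.4,1],[0.018,-0.065,0.001,0,0,-18.8,1],[0.024,-0.085,0.001,0,0,-24.8,1],[0.028,-0.102,0.001,0,0,-29.6,1]]
[[0.009,-0.008,-0.001,0,0,-3.4,1],[0.012,-0.012,-0.001,0,0,-4.6,1],[0.015,-0.015,-0.001,0,0,-5.8,1],[0.023,-0.023,-0.001,0,0,-9,1],[0.035,-0.036,-0.001,0,0,-13.8,1]]
[[0.018,-0.012,0.001,0,0,-5.8,1],[0.038,-0.024,0.001,0,0,-12.2,1],[0.057,-0.037,0.001,0,0,-18.5,1],[0.075,-0.049,0.001,0,0,-24.3,1],[0.09,-0.058,0.001,0,0,-29.1,1]]
[[0.012,-0.001,-0.001,0,0,-3.3,1],[0.016,-0.001,-0.001,0,0,-4.5,1],[0.016,-0.001,-0.001,0,0,-4.5,1],[0.016,-0.001,-0.001,0,0,-4.5,1],[0.016,-0.001,-0.001,0,0,-4.5,1]]
[[0,0,0.001,0,0,0,1],[0,0,0.001,0,0,0,1]]
end [0.5505 0.202  0.0645] 0.82
```

Call:
send_rows --targets '[[[0,0,0,0,0,0,1],[0,0,0,0,0,0,1],[0,0,0,0,0,0,1],[0,0,0,0,0,0,1],[0,0,0,0,0,0,1]]]'

```text
time: 3.28
tool_pos: [0.5467, -0.1118, 0.0133]
tool_rot: [3.139, 0.121, -0.0]
wrist_force: [0.4, 0.5, -0.0]
opening: 0.298
gripper_force: 0.0
```

Call:
send_rows --targets '[[[0,0,0,0,0,0,1],[0,0,0,0,0,0,1],[0,0,0,0,0,0,1],[0,0,0,0,0,0,1],[0,0,0,0,0,0,1]]]'

```text
time: 3.7
tool_pos: [0.5469, -0.1113, 0.0136]
tool_rot: [-3.138, -0.122, -0.001]
wrist_force: [-1.1, 2.5, 3.5]
opening: 0.117
gripper_force: 61.1
```

Call:
send_rows --targets '[[[0,0,-0.026,0,0,0,1],[0,0,-0.053,0,0,0,1],[0,-0.004,-0.053,0,0,-1.2,1],[0.002,-0.016,-0.053,0,0,-4.5,1],[0.003,-0.034,-0.053,0,0,-9.4,1]]]'

```text
time: 4.12
tool_pos: [0.5468, -0.0788, 0.0651]
tool_rot: [3.117, 0.38, -0.001]
wrist_force: [0.0, 0.1, -5.3]
opening: 0.115
gripper_force: 60.1
```

Call:
send_rows --targets '[[[0.006,-0.02,0.001,0,0,-5.9,1],[0.012,-0.042,0.001,0,0,-12.4,1],[0.018,-0.065,0.001,0,0,-18.8,1],[0.024,-0.085,0.001,0,0,-24.8,1],[0.028,-0.102,0.001,0,0,-29.6,1]]]'

```text
time: 4.53
tool_pos: [0.5488, 0.0293, 0.0631]
tool_rot: [-2.915, -1.171, 0.004]
wrist_force: [0.4, 0.1, -4.5]
opening: 0.115
gripper_force: 60.1
```

Call:
send_rows --targets '[[[0.009,-0.008,-0.001,0,0,-3.4,1],[0.012,-0.012,-0.001,0,0,-4.6,1],[0.015,-0.015,-0.001,0,0,-5.8,1],[0.023,-0.023,-0.001,0,0,-9,1],[0.035,-0.036,-0.001,0,0,-13.8,1]]]'

```text
time: 4.95
tool_pos: [0.5501, 0.0765, 0.0652]
tool_rot: [2.757, 1.504, -0.004]
wrist_force: [-0.1, -0.5, -5.2]
opening: 0.114
gripper_force: 60.1
```

Call:
send_rows --targets '[[[0.018,-0.012,0.001,0,0,-5.8,1],[0.038,-0.024,0.001,0,0,-12.2,1],[0.057,-0.037,0.001,0,0,-18.5,1],[0.075,-0.049,0.001,0,0,-24.3,1],[0.09,-0.058,0.001,0,0,-29.1,1]]]'

```text
time: 5.37
tool_pos: [0.5501, 0.1858, 0.0643]
tool_rot: [-2.287, -2.153, 0.002]
wrist_force: [0.0, -1.2, -5.4]
opening: 0.115
gripper_force: 60.1
```

Call:
send_rows --targets '[[[0.012,-0.001,-0.001,0,0,-3.3,1],[0.016,-0.001,-0.001,0,0,-4.5,1],[0.016,-0.001,-0.001,0,0,-4.5,1],[0.016,-0.001,-0.001,0,0,-4.5,1],[0.016,-0.001,-0.001,0,0,-4.5,1]]]'

```text
time: 5.78
tool_pos: [0.5504, 0.2, 0.0659]
tool_rot: [2.208, 2.235, -0.002]
wrist_force: [-0.0, 0.0, -4.8]
opening: 0.117
gripper_force: 60.1
```

Call:
send_rows --targets '[[[0,0,0.001,0,0,0,1],[0,0,0.001,0,0,0,1],[0,0,0.001,0,0,0,1],[0,0,0.001,0,0,0,1],[0,0,0.001,0,0,0,1]]]'

```text
time: 6.2
tool_pos: [0.5507, 0.2012, 0.0654]
tool_rot: [2.206, 2.237, 0.0]
wrist_force: [0.1, 0.2, -4.3]
opening: 0.12
gripper_force: 60.1
```

```bash
python3 - <<'E'
from h import *
a=cams.capture("top");b=cams.capture("side");cv2.imwrite("pics/t2.png",a);cv2.imwrite("pics/s2.png",b)
cv2.imwrite("pics/c3.png",np.vstack([crop(a,150,310,240,330,4),cv2.resize(crop(b,280,440,220,380,4),(640,340))[:]])) if 0 else cv2.imwrite("pics/c3.png",np.vstack([crop(a,150,340,240,330,4)[:, :760],crop(b,270,460,250,380,4)[:240*2]])[:600*2])
im=cv2.imread("pics/c3.png");print(im.shape);cv2.imwrite("pics/c3.png",crop(a,150,340,215,335,4)); print(status.state()["tool_pos"])
E
```

```text
(840, 760, 3)
[0.55065494 0.20134959 0.06536282]
```

View pics/c3.png

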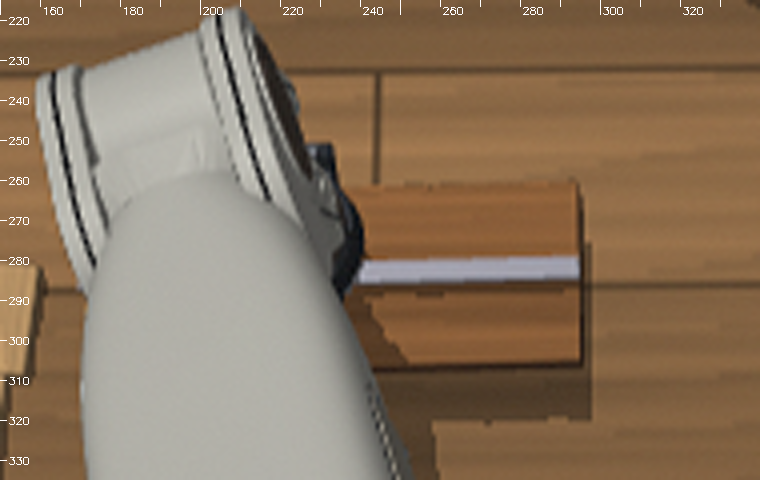

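```bash
python3 - <<'E'
from h import *
w=world([[294.25,260.75],[295,305.25],[240,262.3],[240,307.2]],.063);print(w[:,:2],w[:2].mean(0));e=world([[294.75,282],[242,283]],.077);print(e)
th=np.radians(.81)
print("base end expected",np.array([.5503,.2022])+.15*np.array([np.sin(th),-np.cos(th)]), "corner",[.5503+.055,.2022-.15])
E
```

```text
[[0.60520605 0.0530559 ]
 [0.49647131 0.051236  ]
 [0.60261255 0.18564611]
 [0.49308735 0.18338483]] [0.55083868 0.05214595 0.063     ]
[[0.55089576 0.05119886 0.077     ]
 [0.54969687 0.17770976 0.077     ]]
base end expected [0.5524205  0.05221499] corner [0.6053000000000001, 0.052199999999999996]
```

```bash
python3 -c "
from h import *
plan([(.5512,.202,.044,.82,1,0,.012),(.5512,.202,.038,.82,1,3,.003)])"
```

```text
start [0.5505 0.202  0.0645] 0.82
[[0,0,0.005,0,0,0,1],[0,0.001,0.015,0,0,0,1],[0,0.001,0.021,0,0,0,1],[0,0.001,0.022,0,0,0,1],[0,0.001,0.025,0,0,0,1]]
[[0,0,0.002,0,0,0,1],[0,0,0.002,0,0,0,1],[0,0,0.002,0,0,0,1],[0,0,0.002,0,0,0,1]]
end [0.5515 0.202  0.0375] 0.82
```

Call:
send_rows --targets '[[[0,0,0.005,0,0,0,1],[0,0.001,0.015,0,0,0,1],[0,0.001,0.021,0,0,0,1],[0,0.001,0.022,0,0,0,1],[0,0.001,0.025,0,0,0,1]]]'

```text
time: 6.72
tool_pos: [0.5509, 0.2012, 0.0396]
tool_rot: [-2.205, -2.237, 0.003]
wrist_force: [-7.0, -2.3, 13.6]
opening: 0.117
gripper_force: 62.3
```

Call:
send_rows --targets '[[[0,0,0.002,0,0,0,1],[0,0,0.002,0,0,0,1],[0,0,0.002,0,0,0,1],[0,0,0.002,0,0,0,1],[0,0,0.002,0,0,0,1]]]'

```text
time: 7.13
tool_pos: [0.5509, 0.2012, 0.0393]
tool_rot: [-2.205, -2.237, 0.001]
wrist_force: [-4.8, -3.0, 4.0]
opening: 0.116
gripper_force: 61.3
```

Call:
send_rows --targets '[[[0,0,0.002,0,0,0,1],[0,0,0.002,0,0,0,1],[0,0,0.004,0,0,0,1],[0,0,0.004,0,0,0,1],[0,0,0.004,0,0,0,1]]]'

```text
time: 7.55
tool_pos: [0.5509, 0.2012, 0.0364]
tool_rot: [-2.205, -2.237, 0.0]
wrist_force: [-7.1, -2.0, 11.7]
opening: 0.115
gripper_force: 62.1
```

Call:
send_rows --targets '[[[0,0,0.002,0,0,0,1],[0,0,0.002,0,0,0,1],[0,0,0.004,0,0,0,1],[0,0,0.004,0,0,0,1],[0,0,0.004,0,0,0,1]]]'

```text
time: 7.97
tool_pos: [0.5509, 0.2012, 0.0335]
tool_rot: [-2.205, -2.237, -0.0]
wrist_force: [-9.2, -3.5, 16.7]
opening: 0.118
gripper_force: 62.8
```

Call:
send_rows --targets '[[[0,0,0.001,0,0,0,1],[0,0,0.001,0,0,0,1],[0,0,0.001,0,0,0,1],[0,0,0.001,0,0,0,1],[0,0,0.001,0,0,0,1]]]'

```text
time: 8.38
tool_pos: [0.5509, 0.2012, 0.0335]
tool_rot: [2.205, 2.237, 0.001]
wrist_force: [-11.6, -4.3, 22.3]
opening: 0.12
gripper_force: 63.5
```

```bash
echo '[[0.5515,0.202,0.0285],0.82]'>cmd.json; python3 -c "
from h import *
plan([(.551,.2015,.0335,.82,1,2),(.551,.2015,.0335,.82,.2,3),(.551,.2015,.075,.82,.2,0),(.5488,.32,.06,.82,1,3),(.5488,.32,.046,.82,1,0,.01),(.5488,.32,.037,.82,1,3,.003)])"
```

```text
start [0.5515 0.202  0.0285] 0.82
[[0,-0.001,-0.005,0,0,0,1],[0,-0.001,-0.005,0,0,0,1],[0,-0.001,-0.005,0,0,0,1],[0,-0.001,-0.005,0,0,0,0.2],[0,-0.001,-0.005,0,0,0,0.2]]
[[0,0,0,0,0,0,0.2],[0,0,-0.021,0,0,0,0.2],[0,0,-0.041,0,0,0,0.2],[0.012,0,-0.04,0,0,0,1],[0.041,0,-0.036,0,0,0,1]]
[[0.035,0,0.004,0,0,0,1],[0.065,0,0.008,0,0,0,1],[0.077,0,0.01,0,0,0,1],[0.077,0,0.01,0,0,0,1],[0.077,0,0.01,0,0,0,1]]
[[0,0,0,0,0,0,1],[0,0,0.007,0,0,0,1],[0,0,0.014,0,0,0,1],[0,0,0.014,0,0,0,1],[0,0,0.017,0,0,0,1]]
[[0,0,0.002,0,0,0,1],[0,0,0.005,0,0,0,1],[0,0,0.006,0,0,0,1],[0,0,0.006,0,0,0,1],[0,0,0.006,0,0,0,1]]
[[0,0,0,0,0,0,1]]
end [0.5488 0.32   0.0365] 0.82
```

Call:
send_rows --targets '[[[0,-0.001,-0.005,0,0,0,1],[0,-0.001,-0.005,0,0,0,1],[0,-0.001,-0.005,0,0,0,1],[0,-0.001,-0.005,0,0,0,0.2],[0,-0.001,-0.005,0,0,0,0.2]]]'

```text
time: 8.8
tool_pos: [0.5513, 0.2017, 0.0343]
tool_rot: [2.205, 2.237, 0.001]
wrist_force: [0.3, 0.5, 0.7]
opening: 0.387
gripper_force: 0.0
```

Call:
send_rows --targets '[[[0,0,0,0,0,0,0.2],[0,0,-0.021,0,0,0,0.2],[0,0,-0.041,0,0,0,0.2],[0.012,0,-0.04,0,0,0,1],[0.041,0,-0.036,0,0,0,1]]]'

```text
time: 9.22
tool_pos: [0.5524, 0.241, 0.0728]
tool_rot: [2.209, 2.23, 0.006]
wrist_force: [0.6, -0.4, -0.1]
opening: 0.128
gripper_force: 0.0
```

Call:
send_rows --targets '[[[0.035,0,0.004,0,0,0,1],[0.065,0,0.008,0,0,0,1],[0.077,0,0.01,0,0,0,1],[0.077,0,0.01,0,0,0,1],[0.077,0,0.01,0,0,0,1]]]'

```text
time: 9.63
tool_pos: [0.5484, 0.3198, 0.0596]
tool_rot: [2.203, 2.239, -0.002]
wrist_force: [0.1, -0.4, 0.4]
opening: 0.0
gripper_force: 0.0
```

Call:
send_rows --targets '[[[0,0,0,0,0,0,1],[0,0,0.007,0,0,0,1],[0,0,0.014,0,0,0,1],[0,0,0.014,0,0,0,1],[0,0,0.017,0,0,0,1]]]'

```text
time: 10.05
tool_pos: [0.5485, 0.318, 0.044]
tool_rot: [2.207, 2.236, -0.003]
wrist_force: [-6.9, -6.1, 23.0]
opening: 0.001
gripper_force: 11.5
```

Call:
send_rows --targets '[[[0,0,0.002,0,0,0,1],[0,0,0.005,0,0,0,1],[0,0,0.006,0,0,0,1],[0,0,0.006,0,0,0,1],[0,0,0.006,0,0,0,1]]]'

```text
time: 10.47
tool_pos: [0.5485, 0.318, 0.044]
tool_rot: [2.206, 2.235, 0.002]
wrist_force: [-12.9, -9.3, 33.6]
opening: -0.004
gripper_force: 16.5
```

```bash
echo '[[0.5488,0.320,0.0365],0.82]'>cmd.json; python3 -c "
from h import *
plan([(.5488,.32,.065,.82,1,0),(.5522,.084,.06,.82,1,2),(.5522,.084,.046,.82,1,0,.01),(.5522,.084,.0385,.82,1,4,.003)])"
```

```text
start [0.5488 0.32   0.0365] 0.82
[[0,0,-0.014,0,0,0,1],[0,0,-0.029,0,0,0,1],[-0.008,0,-0.028,0,0,0,1],[-0.03,0,-0.028,0,0,0,1],[-0.061,0,-0.027,0,0,0,1]]
[[-0.037,0,0.001,0,0,0,1],[-0.077,0,0.001,0,0,0,1],[-0.114,0,0.002,0,0,0,1],[-0.145,0,0.003,0,0,0,1],[-0.167,0,0.003,0,0,0,1]]
[[-0.008,0,0.001,0,0,0,1],[-0.008,0,0.001,0,0,0,1],[-0.008,0,0.001,0,0,0,1],[-0.008,0,0.008,0,0,0,1],[-0.008,0,0.014,0,0,0,1]]
[[0,0,0.002,0,0,0,1],[0,0,0.004,0,0,0,1],[0,0,0.007,0,0,0,1],[0,0,0.008,0,0,0,1],[0,0,0.008,0,0,0,1]]
[[0,0,0,0,0,0,1],[0,0,0,0,0,0,1],[0,0,0,0,0,0,1]]
end [0.5522 0.084  0.0385] 0.82
```

Call:
send_rows --targets '[[[0,0,-0.014,0,0,0,1],[0,0,-0.029,0,0,0,1],[-0.008,0,-0.028,0,0,0,1],[-0.03,0,-0.028,0,0,0,1],[-0.061,0,-0.027,0,0,0,1]]]'

```text
time: 10.88
tool_pos: [0.55, 0.2591, 0.064]
tool_rot: [2.202, 2.24, 0.003]
wrist_force: [-0.2, -1.9, -0.3]
opening: -0.002
gripper_force: 0.0
```

Call:
send_rows --targets '[[[-0.037,0,0.001,0,0,0,1],[-0.077,0,0.001,0,0,0,1],[-0.114,0,0.002,0,0,0,1],[-0.145,0,0.003,0,0,0,1],[-0.167,0,0.003,0,0,0,1]]]'

```text
time: 11.3
tool_pos: [0.551, 0.0875, 0.0601]
tool_rot: [-2.209, -2.234, 0.004]
wrist_force: [-0.2, 0.2, 0.1]
opening: -0.001
gripper_force: 0.0
```

Call:
send_rows --targets '[[[-0.008,0,0.001,0,0,0,1],[-0.008,0,0.001,0,0,0,1],[-0.008,0,0.001,0,0,0,1],[-0.008,0,0.008,0,0,0,1],[-0.008,0,0.014,0,0,0,1]]]'

```text
time: 11.72
tool_pos: [0.5526, 0.0849, 0.0469]
tool_rot: [2.203, 2.239, 0.002]
wrist_force: [-0.0, -0.4, 0.2]
opening: -0.002
gripper_force: 0.0
```

Call:
send_rows --targets '[[[0,0,0.002,0,0,0,1],[0,0,0.004,0,0,0,1],[0,0,0.007,0,0,0,1],[0,0,0.008,0,0,0,1],[0,0,0.008,0,0,0,1]]]'

```text
time: 12.13
tool_pos: [0.5516, 0.0847, 0.0439]
tool_rot: [2.203, 2.239, 0.002]
wrist_force: [-12.2, -1.3, 32.3]
opening: -0.001
gripper_force: 16.1
```

Call:
send_rows --targets '[[[0,0,0,0,0,0,1],[0,0,0,0,0,0,1],[0,0,0,0,0,0,1]]]'

```text
time: 12.38
tool_pos: [0.5516, 0.0847, 0.0439]
tool_rot: [2.203, 2.239, 0.002]
wrist_force: [-12.1, -1.6, 31.7]
opening: 0.003
gripper_force: 15.9
```

```bash
python3 -c "
from h import *
plan([(.5522,.084,.12,.82,-1,0),(.40,-.08,.2,84.8,-1,0)])"
```

```text
start [0.5522 0.084  0.0385] 0.82
[[0,0,-0.021,0,0,0,-1],[0,0,-0.06,0,0,0,-1],[0,0,-0.081,0,0,0,-1],[-0.001,-0.001,-0.082,0,0,-0.7,-1],[-0.005,-0.005,-0.084,0,0,-2.6,-1]]
[[-0.006,-0.006,-0.003,0,0,-3,-1],[-0.013,-0.013,-0.007,0,0,-7,-1],[-0.022,-0.022,-0.011,0,0,-11.8,-1],[-0.032,-0.033,-0.016,0,0,-17.2,-1],[-0.043,-0.044,-0.022,0,0,-23.2,-1]]
[[-0.006,-0.016,-0.006,0,0,-6.3,-1],[-0.012,-0.032,-0.012,0,0,-12.9,-1],[-0.018,-0.049,-0.019,0,0,-19.5,-1],[-0.024,-0.065,-0.025,0,0,-26.1,-1],[-0.03,-0.081,-0.031,0,0,-32.4,-1]]
[[0.003,-0.016,-0.006,0,0,-5.9,-1],[0.006,-0.03,-0.011,0,0,-11.4,-1],[0.009,-0.042,-0.015,0,0,-16.2,-1],[0.011,-0.053,-0.019,0,0,-20.2,-1],[0.013,-0.061,-0.022,0,0,-23.2,-1]]
[[0.003,-0.004,-0.002,0,0,-1.9,-1],[0.004,-0.005,-0.003,0,0,-2.6,-1]]
end [ 0.3997 -0.0797  0.2005] 84.82
```

Call:
send_rows --targets '[[[0,0,-0.021,0,0,0,1],[0,0,-0.06,0,0,0,1],[0,0,-0.081,0,0,0,-1],[-0.001,-0.001,-0.082,0,0,-0.7,-1],[-0.005,-0.005,-0.084,0,0,-2.6,-1]]]'

```text
time: 12.8
tool_pos: [0.5489, 0.0799, 0.1246]
tool_rot: [2.149, 2.289, 0.005]
wrist_force: [0.1, -0.4, 0.1]
opening: 0.416
gripper_force: 0.0
```

Call:
send_rows --targets '[[[-0.006,-0.006,-0.003,0,0,-3,-1],[-0.013,-0.013,-0.007,0,0,-7,-1],[-0.022,-0.022,-0.011,0,0,-11.8,-1],[-0.032,-0.033,-0.016,0,0,-17.2,-1],[-0.043,-0.044,-0.022,0,0,-23.2,-1]]]'

```text
time: 13.22
tool_pos: [0.5048, 0.0333, 0.1439]
tool_rot: [-1.64, -2.677, 0.002]
wrist_force: [-0.1, -0.8, -0.1]
opening: 1.0
gripper_force: 0.0
```

Call:
send_rows --targets '[[[-0.006,-0.016,-0.006,0,0,-6.3,-1],[-0.012,-0.032,-0.012,0,0,-12.9,-1],[-0.018,-0.049,-0.019,0,0,-19.5,-1],[-0.024,-0.065,-0.025,0,0,-26.1,-1],[-0.03,-0.081,-0.031,0,0,-32.4,-1]]]'

```text
time: 13.63
tool_pos: [0.4459, -0.0301, 0.1754]
tool_rot: [-0.827, -3.029, 0.001]
wrist_force: [0.1, -0.1, -0.3]
opening: 1.001
gripper_force: 0.0
```

Call:
send_rows --targets '[[[0.003,-0.016,-0.006,0,0,-5.9,-1],[0.006,-0.03,-0.011,0,0,-11.4,-1],[0.009,-0.042,-0.015,0,0,-16.2,-1],[0.011,-0.053,-0.019,0,0,-20.2,-1],[0.013,-0.061,-0.022,0,0,-23.2,-1]]]'

```text
time: 14.05
tool_pos: [0.4036, -0.0759, 0.1976]
tool_rot: [-0.206, -3.133, -0.0]
wrist_force: [0.4, -0.8, 0.3]
opening: 1.001
gripper_force: 0.0
```

Call:
send_rows --targets '[[[0.003,-0.004,-0.002,0,0,-1.9,-1],[0.004,-0.005,-0.003,0,0,-2.6,-1],[0.004,-0.005,-0.003,0,0,-2.6,-1],[0.004,-0.005,-0.003,0,0,-2.6,-1],[0.004,-0.005,-0.003,0,0,-2.6,-1]]]'

```text
time: 14.47
tool_pos: [0.4, -0.0799, 0.2008]
tool_rot: [-0.141, -3.138, -0.0]
wrist_force: [-0.5, -0.2, -0.7]
opening: 0.999
gripper_force: 0.0
```

```bash
python3 - <<'E'
from h import *
a=cams.capture("top");cv2.imwrite("pics/t3.png",a);d=cv2.absdiff(a,cv2.imread("pics/top0.png")).max(2)
print("right paddles diff",d[260:360,440:520].max(),"left",d[270:365,128:163].max())
cv2.imwrite("pics/c4.png",crop(a,165,305,245,325,5))
cv2.imwrite("pics/s3.png",cams.capture("side"))
E
```

```text
right paddles diff 10 left 10
```

View pics/c4.png

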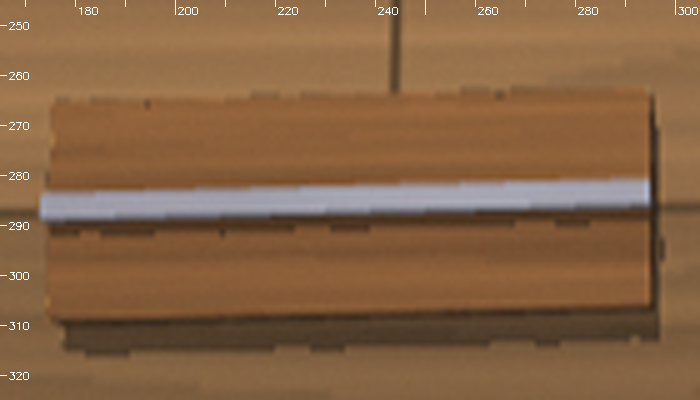

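```bash
python3 - <<'E'
from h import *
P=np.array([[50,101],[650,91],[652,305],[47,318],[40,207],[650,193]])/5+[165,245]
f=fit([[.055,.15],[.055,-.15],[-.055,-.15],[-.055,.15],[0,.15],[0,-.15]],P,[.03]*4+[.044]*2,[.55,.2,0]);print(f,np.degrees(f[0][2]))
# paddle 3 grasp: 12mm toward head
a=np.radians(-5.12);g=np.array([.4894,-.3555])+.012*np.array([np.cos(a),np.sin(a)]);print(g)
plan([(*g,.12,84.9,-1,1),(*g,.03,84.9,-1,0,.03),(*g,.004,84.9,-1,12,.02)])
E
```

```text
(array([0.54973823, 0.20187045, 0.01184644]), np.float64(0.6594319643877498)) 0.6787508785519615
[ 0.50135212 -0.3565709 ]
start [ 0.3997 -0.0797  0.2005] 84.82
[[-0.002,-0.005,0.002,0,0,0,-1],[-0.009,-0.02,0.006,0,0,0,-1],[-0.02,-0.042,0.013,0,0,0,-1],[-0.033,-0.069,0.021,0,0,0,-1],[-0.047,-0.1,0.03,0,0,0,-1]]
[[-0.016,-0.033,0.01,0,0,0,-1],[-0.032,-0.066,0.02,0,0,0,-1],[-0.046,-0.097,0.03,0,0,-0.1,-1],[-0.059,-0.125,0.038,0,0,-0.1,-1],[-0.07,-0.147,0.045,0,0,-0.1,-1]]
[[-0.007,-0.014,0.004,0,0,0,-1],[-0.009,-0.02,0.006,0,0,0,-1],[-0.009,-0.02,0.006,0,0,0,-1],[-0.009,-0.02,0.015,0,0,0,-1],[-0.009,-0.02,0.037,0,0,0,-1]]
[[0,0,0.027,0,0,0,-1],[0,0,0.049,0,0,0,-1],[0,0,0.058,0,0,0,-1],[0,0,0.072,0,0,0,-1],[0,0,0.084,0,0,0,-1]]
[[0,0,0,0,0,0,-1],[0,0,0,0,0,0,-1],[0,0,0,0,0,0,-1],[0,0,0,0,0,0,-1],[0,0,0,0,0,0,-1]]
[[0,0,0,0,0,0,-1],[0,0,0,0,0,0,-1],[0,0,0,0,0,0,-1],[0,0,0,0,0,0,-1],[0,0,0,0,0,0,-1]]
[[0,0,0,0,0,0,-1],[0,0,0,0,0,0,-1]]
end [ 0.5012 -0.357   0.0045] 84.92
```

Call:
send_rows --targets '[[[-0.002,-0.005,0.002,0,0,0,-0.3],[-0.009,-0.02,0.006,0,0,0,-0.3],[-0.02,-0.042,0.013,0,0,0,-0.3],[-0.033,-0.069,0.021,0,0,0,-0.3],[-0.047,-0.1,0.03,0,0,0,-0.3]]]'

```text
time: 14.98
tool_pos: [0.4383, -0.1849, 0.1712]
tool_rot: [0.139, 3.138, -0.0]
wrist_force: [1.1, 0.1, -0.6]
opening: 0.648
gripper_force: 0.0
```

Call:
send_rows --targets '[[[-0.016,-0.033,0.01,0,0,0,-0.3],[-0.032,-0.066,0.02,0,0,0,-0.3],[-0.046,-0.097,0.03,0,0,-0.1,-0.3],[-0.059,-0.125,0.038,0,0,-0.1,-0.3],[-0.07,-0.147,0.045,0,0,-0.1,-0.3]]]'

```text
time: 15.4
tool_pos: [0.4943, -0.3396, 0.1247]
tool_rot: [-0.142, -3.138, 0.0]
wrist_force: [0.8, 0.2, 0.3]
opening: 0.648
gripper_force: 0.0
```

Call:
send_rows --targets '[[[-0.007,-0.014,0.01,0,0,0,-0.3],[-0.009,-0.02,0.017,0,0,0,-0.3],[-0.009,-0.02,0.023,0,0,0,-0.3],[-0.009,-0.02,0.025,0,0,0,-0.3],[-0.009,-0.02,0.025,0,0,0,-0.3]]]'

```text
time: 15.82
tool_pos: [0.5004, -0.3562, 0.1004]
tool_rot: [-0.138, -3.136, -0.003]
wrist_force: [0.0, -0.1, 0.6]
opening: 0.65
gripper_force: 0.0
```

Call:
send_rows --targets '[[[0,0,0,0,0,0,-0.3],[0,0,0,0,0,0,-0.3],[0,0,0,0,0,0,-0.3],[0,0,0,0,0,0,-0.3],[0,0,0,0,0,0,-0.3]]]'

```text
time: 16.23
tool_pos: [0.5015, -0.3574, 0.1019]
tool_rot: [0.138, 3.138, -0.001]
wrist_force: [-0.2, -0.4, -0.1]
opening: 0.654
gripper_force: 0.0
```

```bash
python3 - <<'E'
from h import *
for i in range(24):
    cams.capture("side"); s=status.state()
    if i>16: print(s["tool_pos"].round(4),theta(s).round(2),s["joint_efforts"].round(4))
print(s["q"])
E
```

```text
[ 0.5013 -0.3576  0.1013] 84.92 [-2.30000e-03 -4.98084e+01  2.37264e+01  1.40000e-03 -2.00000e-04
  0.00000e+00]
[ 0.5013 -0.3576  0.1013] 84.92 [-2.00000e-03 -4.98088e+01  2.37267e+01  1.30000e-03 -3.00000e-04
  0.00000e+00]
[ 0.5013 -0.3576  0.1013] 84.93 [-1.50000e-03 -4.98098e+01  2.37265e+01  1.40000e-03 -2.00000e-04
 -0.00000e+00]
[ 0.5013 -0.3576  0.1013] 84.92 [-2.30000e-03 -4.98098e+01  2.37272e+01  1.20000e-03 -3.00000e-04
  0.00000e+00]
[ 0.5013 -0.3576  0.1013] 84.92 [ 6.00000e-04 -4.98109e+01  2.37273e+01  1.30000e-03 -2.00000e-04
 -0.00000e+00]
[ 0.5013 -0.3576  0.1013] 84.92 [-2.10000e-03 -4.98114e+01  2.37274e+01  1.30000e-03 -1.00000e-04
 -0.00000e+00]
[ 0.5013 -0.3576  0.1013] 84.92 [ 1.40000e-03 -4.98125e+01  2.37273e+01  1.60000e-03 -3.00000e-04
 -0.00000e+00]
[-6.19600704e-01  5.47096228e-01  1.17400266e-01  1.14108690e+00
 -6.33969526e-06 -5.30984050e-01]
```

```bash
echo '[[0.5012,-0.3570,0.1005],84.92]'>cmd.json; python3 -c "
from h import *
p=(.5012,-.357)
plan([(*p,.004,84.92,-.3,3,.03),(*p,.004,84.92,1,7),(*p,.1005,84.92,1,8,.025)])"
```

```text
start [ 0.5012 -0.357   0.1005] 84.92
[[0,0,0.01,0,0,0,-0.3],[0,0,0.034,0,0,0,-0.3],[0,0,0.063,0,0,0,-0.3],[0,0,0.086,0,0,0,-0.3],[0,0,0.096,0,0,0,-0.3]]
[[0,0,0.001,0,0,0,-0.3],[0,0,0.001,0,0,0,-0.3],[0,0,0.001,0,0,0,-0.3],[0,0,0.001,0,0,0,1],[0,0,0.001,0,0,0,1]]
[[0,0,0,0,0,0,1],[0,0,0,0,0,0,1],[0,0,0,0,0,0,1],[0,0,0,0,0,0,1],[0,0,0,0,0,0,1]]
[[0,0,-0.008,0,0,0,1],[0,0,-0.026,0,0,0,1],[0,0,-0.049,0,0,0,1],[0,0,-0.072,0,0,0,1],[0,0,-0.09,0,0,0,1]]
[[0,0,-0.007,0,0,0,1],[0,0,-0.007,0,0,0,1],[0,0,-0.007,0,0,0,1],[0,0,-0.007,0,0,0,1],[0,0,-0.007,0,0,0,1]]
[[0,0,0,0,0,0,1],[0,0,0,0,0,0,1],[0,0,0,0,0,0,1],[0,0,0,0,0,0,1]]
end [ 0.5012 -0.357   0.1005] 84.92
```

Call:
send_rows --targets '[[[0,0,0.01,0,0,0,-0.3],[0,0,0.034,0,0,0,-0.3],[0,0,0.063,0,0,0,-0.3],[0,0,0.082,0,0,0,-0.3],[0,0,0.09,0,0,0,-0.3]]]'

```text
time: 17.85
tool_pos: [0.4988, -0.3558, 0.0071]
tool_rot: [-0.139, -3.133, -0.006]
wrist_force: [-0.3, 0.6, -0.2]
opening: 0.648
gripper_force: 0.0
```

Call:
send_rows --targets '[[[0,0,0.003,0,0,0,-0.3],[0,0,0.006,0,0,0,-0.3],[0,0,0.007,0,0,0,-0.3],[0,0,0.007,0,0,0,-0.3],[0,0,0.007,0,0,0,1]]]'

```text
time: 18.27
tool_pos: [0.5022, -0.3582, 0.0056]
tool_rot: [0.139, 3.136, -0.002]
wrist_force: [-0.2, 0.3, -0.5]
opening: 0.524
gripper_force: 0.0
```

Call:
send_rows --targets '[[[0,0,0,0,0,0,1],[0,0,0,0,0,0,1],[0,0,0,0,0,0,1],[0,0,0,0,0,0,1],[0,0,0,0,0,0,1]]]'

```text
time: 18.68
tool_pos: [0.502, -0.3579, 0.0057]
tool_rot: [0.139, 3.137, -0.001]
wrist_force: [-0.4, 0.5, 5.8]
opening: 0.28
gripper_force: 60.6
```

Call:
send_rows --targets '[[[0,0,-0.008,0,0,0,1],[0,0,-0.026,0,0,0,1],[0,0,-0.049,0,0,0,1],[0,0,-0.072,0,0,0,1],[0,0,-0.09,0,0,0,1]]]'

```text
time: 19.1
tool_pos: [0.5012, -0.3578, 0.0958]
tool_rot: [0.139, 3.138, -0.001]
wrist_force: [-0.1, 0.6, -0.9]
opening: 0.282
gripper_force: 59.8
```

Call:
send_rows --targets '[[[0,0,-0.007,0,0,0,1],[0,0,-0.007,0,0,0,1],[0,0,-0.007,0,0,0,1],[0,0,-0.007,0,0,0,1],[0,0,-0.007,0,0,0,1]]]'

```text
time: 19.52
tool_pos: [0.5002, -0.3569, 0.0993]
tool_rot: [-0.139, -3.135, -0.003]
wrist_force: [0.6, -0.2, -1.3]
opening: 0.278
gripper_force: 59.8
```

Call:
send_rows --targets '[[[0,0,0,0,0,0,1],[0,0,0,0,0,0,1],[0,0,0,0,0,0,1],[0,0,0,0,0,0,1],[0,0,0,0,0,0,1]]]'

```text
time: 19.93
tool_pos: [0.5013, -0.3576, 0.1012]
tool_rot: [-0.139, -3.138, -0.0]
wrist_force: [-0.5, -0.0, -2.6]
opening: 0.281
gripper_force: 59.8
```

Call:
send_rows --targets '[[[0,0,0,0,0,0,1],[0,0,0,0,0,0,1],[0,0,0,0,0,0,1],[0,0,0,0,0,0,1],[0,0,0,0,0,0,1]]]'

```text
time: 20.35
tool_pos: [0.5013, -0.3576, 0.1013]
tool_rot: [0.139, 3.138, -0.0]
wrist_force: [-0.9, 1.0, -1.8]
opening: 0.284
gripper_force: 59.8
```

Call:
send_rows --targets '[[[0,0,0,0,0,0,1],[0,0,0,0,0,0,1],[0,0,0,0,0,0,1],[0,0,0,0,0,0,1],[0,0,0,0,0,0,1]]]'

```text
time: 20.77
tool_pos: [0.5013, -0.3576, 0.1013]
tool_rot: [-0.139, -3.138, 0.0]
wrist_force: [-0.3, -0.4, -1.1]
opening: 0.282
gripper_force: 59.8
```

```bash
cat >> h.py <<'E'
def weigh():
    s=status.state();E0=s["joint_efforts"];cams.capture("side");s=status.state();E=s["joint_efforts"]
    print("dE",abs(E-E0).max().round(4),"E",E.round(4),"pos",s["tool_pos"].round(4),theta(s).round(2),"q",s["q"].round(4),"Fz",s["wrist_force"].round(2),s["torque"].round(3))
E
python3 - <<'E'
from h import *
for _ in range(3): weigh()
cv2.imwrite("pics/t4.png",cams.capture("top"));cv2.imwrite("pics/s4.png",cams.capture("side"))
E
```

```text
dE 0.0011 E [-2.00000e-04 -5.10595e+01  2.44615e+01 -1.80000e-02  1.13000e-02
 -0.00000e+00] pos [ 0.5013 -0.3576  0.1013] 84.92 q [-0.6197  0.5471  0.1174  1.1411  0.     -0.531 ] Fz [ 0.22 -0.46 -2.18] [-0.011 -0.019 -0.004]
dE 0.0007 E [-9.00000e-04 -5.10591e+01  2.44613e+01 -1.81000e-02  1.15000e-02
  0.00000e+00] pos [ 0.5013 -0.3576  0.1013] 84.92 q [-0.6196  0.5471  0.1174  1.1411  0.     -0.531 ] Fz [-0.35  0.64 -1.5 ] [0.059 0.029 0.037]
dE 0.0012 E [ 2.00000e-04 -5.10585e+01  2.44610e+01 -1.79000e-02  1.15000e-02
 -0.00000e+00] pos [ 0.5013 -0.3576  0.1013] 84.92 q [-0.6197  0.5471  0.1174  1.1411 -0.     -0.531 ] Fz [-0.82 -0.63 -2.13] [-0.007 -0.033  0.016]
```

```bash
python3 -c "
from h import *
p=(.5411,.10)
plan([(.505,-.31,.072,84.92,1,0,.03),(*p,.07,90.7,1,8,.03),(*p,.052,90.7,1,2,.01),(*p,.0485,90.7,1,5,.002)])"
```

```text
start [ 0.5012 -0.357   0.1005] 84.92
[[0,0.012,0.007,0,0,0,1],[0,0.035,0.021,0,0,0,1],[0,0.047,0.029,0,0,0,1],[0,0.05,0.029,0,0,0,1],[0,0.059,0.029,0,0,-0.2,1]]
[[0,0.013,0,0,0,-0.2,1],[0,0.031,0,0,0,-0.4,1],[0,0.052,0,0,0,-0.7,1],[0,0.077,0,0,0,-1,1],[0,0.104,0,0,0,-1.4,1]]
[[-0.001,0.029,0,0,0,-0.4,1],[-0.001,0.059,0,0,0,-0.9,1],[-0.002,0.09,0.001,0,0,-1.3,1],[-0.003,0.121,0.001,0,0,-1.7,1],[-0.004,0.151,0.001,0,0,-2.1,1]]
[[-0.002,0.029,0,0,0,-0.5,1],[-0.004,0.056,0,0,0,-0.8,1],[-0.005,0.08,0,0,0,-1.2,1],[-0.006,0.102,0,0,0,-1.5,1],[-0.008,0.119,0,0,0,-1.7,1]]
[[-0.001,0.014,0,0,0,-0.2,1],[-0.002,0.022,0,0,0,-0.3,1],[-0.002,0.025,0.001,0,0,-0.4,1],[-0.002,0.025,0.001,0,0,-0.4,1],[-0.002,0.025,0.001,0,0,-0.4,1]]
[[0,0,-0.001,0,0,0,1],[0,0,-0.001,0,0,0,1],[0,0,-0.001,0,0,0,1],[0,0,-0.001,0,0,0,1],[0,0,-0.001,0,0,0,1]]
[[0,0,0.001,0,0,0,1],[0,0,0.005,0,0,0,1],[0,0,0.014,0,0,0,1],[0,0,0.019,0,0,0,1],[0,0,0.019,0,0,0,1]]
[[0,0,0,0,0,0,1],[0,0,0,0,0,0,1],[0,0,0.002,0,0,0,1],[0,0,0.003,0,0,0,1],[0,0,0.003,0,0,0,1]]
[[0,0,0,0,0,0,1],[0,0,0,0,0,0,1],[0,0,0,0,0,0,1],[0,0,0,0,0,0,1]]
end [0.5412 0.0997 0.0485] 90.72
```

Call:
send_rows --targets '[[[0,0.012,0.007,0,0,0,1],[0,0.035,0.021,0,0,0,1],[0,0.047,0.029,0,0,0,1],[0,0.05,0.029,0,0,0,1],[0,0.059,0.029,0,0,-0.2,1]]]'

```text
time: 21.43
tool_pos: [0.5063, -0.2991, 0.0721]
tool_rot: [-0.134, -3.138, 0.001]
wrist_force: [0.4, -0.7, -1.8]
opening: 0.288
gripper_force: 59.7
```

Call:
send_rows --targets '[[[0,0.013,0,0,0,-0.2,1],[0,0.031,0,0,0,-0.4,1],[0,0.052,0,0,0,-0.7,1],[0,0.077,0,0,0,-1,1],[0,0.104,0,0,0,-1.4,1]]]'

```text
time: 21.85
tool_pos: [0.5162, -0.1949, 0.0734]
tool_rot: [0.097, 3.138, -0.001]
wrist_force: [0.8, 0.3, -1.9]
opening: 0.279
gripper_force: 59.7
```

Call:
send_rows --targets '[[[-0.001,0.029,0,0,0,-0.4,1],[-0.001,0.059,0,0,0,-0.9,1],[-0.002,0.09,0.001,0,0,-1.3,1],[-0.003,0.121,0.001,0,0,-1.7,1],[-0.004,0.151,0.001,0,0,-2.1,1]]]'

```text
time: 22.27
tool_pos: [0.5293, -0.0431, 0.0725]
tool_rot: [0.038, 3.139, 0.0]
wrist_force: [1.0, -0.2, -1.8]
opening: 0.281
gripper_force: 59.7
```

Call:
send_rows --targets '[[[-0.002,0.029,0,0,0,-0.5,1],[-0.004,0.056,0,0,0,-0.8,1],[-0.005,0.08,0,0,0,-1.2,1],[-0.006,0.102,0,0,0,-1.5,1],[-0.008,0.119,0,0,0,-1.7,1]]]'

```text
time: 22.68
tool_pos: [0.54, 0.0764, 0.0725]
tool_rot: [-0.012, 3.139, 0.001]
wrist_force: [-0.3, 0.1, -2.4]
opening: 0.282
gripper_force: 59.8
```

Call:
send_rows --targets '[[[-0.001,0.014,0,0,0,-0.2,1],[-0.002,0.022,0,0,0,-0.3,1],[-0.002,0.025,0.001,0,0,-0.4,1],[-0.002,0.025,0.001,0,0,-0.4,1],[-0.002,0.025,0.001,0,0,-0.4,1]]]'

```text
time: 23.1
tool_pos: [0.5412, 0.0985, 0.0704]
tool_rot: [-0.019, 3.141, -0.001]
wrist_force: [0.1, -0.2, -1.4]
opening: 0.276
gripper_force: 59.7
```

Call:
send_rows --targets '[[[0,0,-0.001,0,0,0,1],[0,0,-0.001,0,0,0,1],[0,0,-0.001,0,0,0,1],[0,0,-0.001,0,0,0,1],[0,0,-0.001,0,0,0,1]]]'

```text
time: 23.52
tool_pos: [0.5412, 0.0987, 0.0713]
tool_rot: [0.019, -3.142, 0.0]
wrist_force: [-0.1, -0.1, -1.6]
opening: 0.276
gripper_force: 59.7
```

Call:
send_rows --targets '[[[0,0,0,0,0,0,1],[0,0,0,0,0,0,1],[0,0,0,0,0,0,1],[0,0,0,0,0,0,1],[0,0,0,0,0,0,1]]]'

```text
time: 23.93
tool_pos: [0.5412, 0.0991, 0.0713]
tool_rot: [0.02, -3.141, 0.0]
wrist_force: [-0.3, -0.3, -0.9]
opening: 0.282
gripper_force: 59.7
```

```bash
python3 -c "
from h import *
weigh();weigh()"
```

```text
dE 0.0047 E [-1.15000e-02 -4.52224e+01  2.26317e+01 -2.06000e-02 -4.70000e-03
 -0.00000e+00] pos [0.5412 0.0991 0.0713] 90.73 q [ 0.1811  0.4577 -0.1201  0.9931 -0.      0.1684] Fz [-0.38  0.23 -3.23] [0.012 0.022 0.029]
dE 0.0044 E [-7.10000e-03 -4.52220e+01  2.26318e+01 -2.07000e-02 -4.60000e-03
  0.00000e+00] pos [0.5412 0.0991 0.0713] 90.73 q [ 0.1811  0.4576 -0.12    0.9931 -0.      0.1684] Fz [ 0.18 -0.92 -1.61] [-0.015  0.019  0.028]
```

Call:
send_rows --targets '[[[0,0,0.004,0,0,0,1],[0,0,0.012,0,0,0,1],[0,0,0.018,0,0,0,1],[0,0,0.019,0,0,0,1],[0,0,0.019,0,0,0,1]]]'

```text
time: 24.45
tool_pos: [0.5402, 0.0989, 0.0511]
tool_rot: [0.02, -3.139, 0.001]
wrist_force: [-0.6, -0.8, -1.3]
opening: 0.281
gripper_force: 59.7
```

Call:
send_rows --targets '[[[0,0,0.001,0,0,0,1],[0,0,0.002,0,0,0,1],[0,0,0.003,0,0,0,1],[0,0,0.003,0,0,0,1],[0,0,0.003,0,0,0,1]]]'

```text
time: 24.87
tool_pos: [0.5415, 0.0991, 0.0497]
tool_rot: [-0.02, 3.141, 0.0]
wrist_force: [-0.3, 0.5, 0.4]
opening: 0.278
gripper_force: 59.9
```

Call:
send_rows --targets '[[[0,0,0,0,0,0,1],[0,0,0,0,0,0,1],[0,0,0,0,0,0,1]]]'

```text
time: 25.12
tool_pos: [0.5415, 0.0991, 0.0497]
tool_rot: [-0.02, 3.141, 0.0]
wrist_force: [-0.4, -0.4, 1.5]
opening: 0.28
gripper_force: 60.1
```

Call:
send_rows --targets '[[[0,0,0,0,0,0,0.3],[0,0,0,0,0,0,0.1],[0,0,0,0,0,0,0.1],[0,0,0,0,0,0,0.1],[0,0,-0.003,0,0,0,0.1]]]'

```text
time: 25.53
tool_pos: [0.5407, 0.099, 0.0518]
tool_rot: [0.02, -3.14, 0.0]
wrist_force: [-0.3, -0.5, -0.3]
opening: 0.448
gripper_force: 0.0
```

Call:
send_rows --targets '[[[0,0,-0.01,0,0,0,0.1],[0,0,-0.03,0,0,0,0.1],[0,0,-0.055,0,0,0,0.1],[0,0,-0.075,0,0,0,0],[0,0,-0.08,0,0,0,0]]]'

```text
time: 25.95
tool_pos: [0.5438, 0.0995, 0.137]
tool_rot: [-0.02, 3.134, 0.002]
wrist_force: [0.5, -0.2, 1.1]
opening: 0.497
gripper_force: 0.0
```

```bash
echo '[[0.5412,0.0997,0.1315],90.72]'>cmd.json; python3 -c "
from h import *
a=np.radians(176.1);g=np.array([.4684,-.4336])+.018*np.array([np.cos(a),np.sin(a)]);print(g)
plan([(.45,-.15,.2,86.1,-.3,3)])"
```

```text
[ 0.45044168 -0.43237572]
start [0.5412 0.0997 0.1315] 90.72
[[0.002,-0.006,-0.002,0,0,0.1,-0.3],[0.008,-0.022,-0.006,0,0,0.4,-0.3],[0.017,-0.045,-0.013,0,0,0.8,-0.3],[0.028,-0.075,-0.021,0,0,1.4,-0.3],[0.041,-0.107,-0.03,0,0,2,-0.3]]
[[0.011,-0.035,-0.009,0,0,0.6,-0.3],[0.023,-0.068,-0.018,0,0,1.2,-0.3],[0.033,-0.097,-0.026,0,0,1.8,-0.3],[0.041,-0.121,-0.033,0,0,2.2,-0.3],[0.046,-0.137,-0.037,0,0,2.5,-0.3]]
[[0.002,-0.006,-0.002,0,0,0.1,-0.3],[0.002,-0.006,-0.002,0,0,0.1,-0.3],[0.002,-0.006,-0.002,0,0,0.1,-0.3],[0.002,-0.006,-0.002,0,0,0.1,-0.3]]
end [ 0.4501 -0.1496  0.2005] 86.12
```

Call:
send_rows --targets '[[[0.002,-0.006,-0.002,0,0,0.1,-0.3],[0.008,-0.022,-0.006,0,0,0.4,-0.3],[0.017,-0.045,-0.013,0,0,0.8,-0.3],[0.028,-0.075,-0.021,0,0,1.4,-0.3],[0.041,-0.107,-0.03,0,0,2,-0.3]]]'

```text
time: 26.37
tool_pos: [0.5001, -0.0092, 0.1611]
tool_rot: [-0.033, -3.139, 0.0]
wrist_force: [0.4, -0.1, 0.2]
opening: 0.647
gripper_force: 0.0
```

Call:
send_rows --targets '[[[0.011,-0.035,-0.009,0,0,0.6,-0.3],[0.023,-0.068,-0.018,0,0,1.2,-0.3],[0.033,-0.097,-0.026,0,0,1.8,-0.3],[0.041,-0.121,-0.033,0,0,2.2,-0.3],[0.046,-0.137,-0.037,0,0,2.5,-0.3]]]'

```text
time: 26.78
tool_pos: [0.4507, -0.1467, 0.1992]
tool_rot: [-0.108, -3.138, 0.001]
wrist_force: [-0.1, 1.2, 0.5]
opening: 0.654
gripper_force: 0.0
```

Call:
send_rows --targets '[[[0.002,-0.006,-0.002,0,0,0.1,-0.3],[0.002,-0.006,-0.002,0,0,0.1,-0.3],[0.002,-0.006,-0.002,0,0,0.1,-0.3],[0.002,-0.006,-0.002,0,0,0.1,-0.3]]]'

```text
time: 27.12
tool_pos: [0.45, -0.1493, 0.2005]
tool_rot: [-0.104, -3.139, -0.001]
wrist_force: [0.0, -0.7, -0.4]
opening: 0.649
gripper_force: 0.0
```

```bash
python3 - <<'E'
from h import *
a=cams.capture("top");b=cams.capture("side");o=cv2.imread("pics/top0.png")
d=cv2.absdiff(a,o).max(2);print("p2 diff",d[270:365,478:510].max(),"p1",d[270:365,128:163].max())
m=crop(a,165,305,240,340,4);n=crop(b,260,440,200,440,2)
c=np.zeros((max(m.shape[0],n.shape[0]),m.shape[1]-180+n.shape[1],3),np.uint8);m=m[:,200:]
c=np.zeros((480,m.shape[1]+n.shape[1],3),np.uint8);c[:m.shape[0],:m.shape[1]]=m;c[:n.shape[0],m.shape[1]:]=n
cv2.imwrite("pics/c5.png",c);print(c.shape)
E
```

```text
p2 diff 169 p1 12
(480, 720, 3)
```

View pics/c5.png

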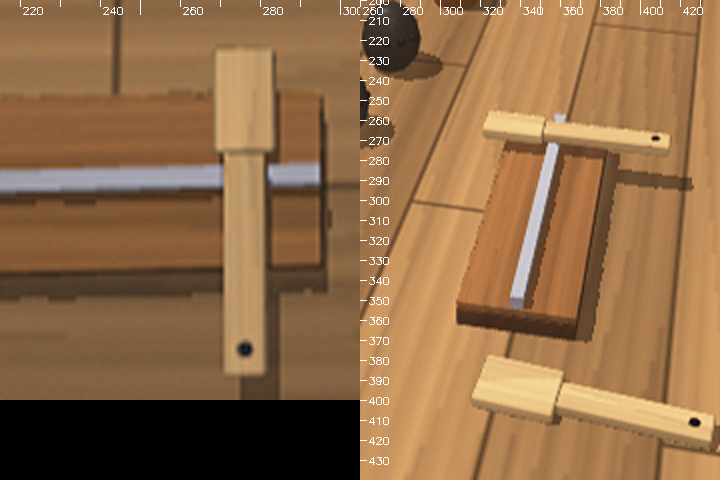

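Paddle 3 lies square across the ridge (head at 266,265; shaft end at 276,330) and balances level. Paddle 2's region changed, so I'll look there.

```bash
python3 - <<'E'
from h import *
a=cams.capture("top");cv2.imwrite("pics/t5.png",a)
cv2.imwrite("pics/c6.png",crop(a,420,560,245,375,4))
E
```

```text
(no output)
```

View pics/c6.png

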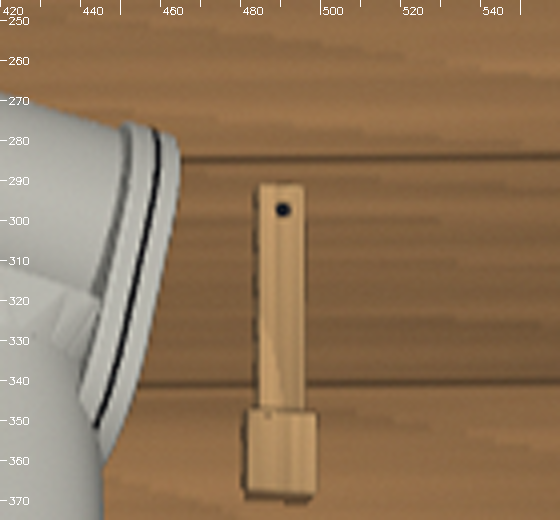

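```bash
python3 - <<'E'
from h import *
P=np.array([[315,494],[246,496],[317,410],[248,410],[304,185],[261,185]])/4+[420,245]
f=fit(corners(2),P,.014,[.44,-.43,3.1])[0];yaw=np.degrees(f[2]);print(f[:2],yaw,fit(corners(2),P,.014,[.44,-.43,3.1])[1])
g=f[:2]+.02*np.array([np.cos(f[2]),np.sin(f[2])]);print(g)
t=yaw-90
plan([(*g,.1,t,-.3,5),(*g,.012,t,-.3,1,.025),(*g,.004,t,-.3,3,.006),(*g,.004,t,1,7),(*g,.07,t,1,5,.025)])
E
```

```text
[ 0.43678203 -0.43101356] 175.77254372440967 1.0719344888275941
[ 0.41683644 -0.42953923]
start [ 0.4501 -0.1496  0.2005] 86.12
[[0,-0.006,0.002,0,0,0,-0.3],[0.001,-0.021,0.007,0,0,0,-0.3],[0.002,-0.044,0.016,0,0,0.1,-0.3],[0.004,-0.073,0.026,0,0,0.1,-0.3],[0.005,-0.106,0.038,0,0,0.1,-0.3]]
[[0.002,-0.035,0.012,0,0,0.1,-0.3],[0.004,-0.07,0.025,0,0,0.1,-0.3],[0.005,-0.103,0.036,0,0,0.2,-0.3],[0.007,-0.132,0.047,0,0,0.2,-0.3],[0.008,-0.155,0.055,0,0,0.2,-0.3]]
[[0.001,-0.015,0.006,0,0,0,-0.3],[0.001,-0.021,0.008,0,0,0,-0.3],[0.001,-0.021,0.008,0,0,0,-0.3],[0.001,-0.021,0.008,0,0,0,-0.3],[0.001,-0.021,0.008,0,0,0,-0.3]]
[[0,0,-0.001,0,0,0,-0.3],[0,0,-0.001,0,0,0,-0.3],[0,0,0.009,0,0,0,-0.3],[0,0,0.03,0,0,0,-0.3],[0,0,0.057,0,0,0,-0.3]]
[[0,0,0.021,0,0,0,-0.3],[0,0,0.031,0,0,0,-0.3],[0,0,0.031,0,0,0,-0.3],[0,0,0.034,0,0,0,-0.3],[0,0,0.039,0,0,0,-0.3]]
[[0,0,0,0,0,0,-0.3],[0,0,0,0,0,0,-0.3],[0,0,0,0,0,0,-0.3],[0,0,0,0,0,0,1],[0,0,0,0,0,0,1]]
[[0,0,0,0,0,0,1],[0,0,0,0,0,0,1],[0,0,0,0,0,0,1],[0,0,0,0,0,0,1],[0,0,0,0,0,0,1]]
[[0,0,-0.011,0,0,0,1],[0,0,-0.034,0,0,0,1],[0,0,-0.056,0,0,0,1],[0,0,-0.066,0,0,0,1],[0,0,-0.066,0,0,0,1]]
[[0,0,-0.001,0,0,0,1],[0,0,-0.001,0,0,0,1],[0,0,-0.001,0,0,0,1],[0,0,-0.001,0,0,0,1]]
end [ 0.4167 -0.43    0.0705] 85.82
```

Call:
send_rows --targets '[[[0,-0.006,0.002,0,0,0,-0.3],[0.001,-0.021,0.007,0,0,0,-0.3],[0.002,-0.044,0.016,0,0,0.1,-0.3],[0.004,-0.073,0.026,0,0,0.1,-0.3],[0.005,-0.106,0.038,0,0,0.1,-0.3]]]'

```text
time: 27.68
tool_pos: [0.4384, -0.256, 0.1633]
tool_rot: [0.104, 3.139, -0.001]
wrist_force: [0.1, -0.4, -1.0]
opening: 0.65
gripper_force: 0.0
```

Call:
send_rows --targets '[[[0.002,-0.035,0.012,0,0,0.1,-0.3],[0.004,-0.07,0.025,0,0,0.1,-0.3],[0.005,-0.103,0.036,0,0,0.2,-0.3],[0.007,-0.132,0.047,0,0,0.2,-0.3],[0.008,-0.155,0.055,0,0,0.2,-0.3]]]'

```text
time: 28.1
tool_pos: [0.4183, -0.4118, 0.1066]
tool_rot: [-0.116, -3.138, -0.001]
wrist_force: [-0.6, 0.1, -0.7]
opening: 0.65
gripper_force: 0.0
```

Call:
send_rows --targets '[[[0.001,-0.015,0.006,0,0,0,-0.3],[0.001,-0.021,0.008,0,0,0,-0.3],[0.001,-0.021,0.008,0,0,0,-0.3],[0.001,-0.021,0.008,0,0,0,-0.3],[0.001,-0.021,0.008,0,0,0,-0.3]]]'

```text
time: 28.52
tool_pos: [0.4174, -0.4295, 0.101]
tool_rot: [0.112, 3.139, 0.0]
wrist_force: [-0.4, -0.1, 0.2]
opening: 0.649
gripper_force: 0.0
```

Call:
send_rows --targets '[[[0,0,-0.001,0,0,0,-0.3],[0,0,-0.001,0,0,0,-0.3],[0,0,0.009,0,0,0,-0.3],[0,0,0.03,0,0,0,-0.3],[0,0,0.057,0,0,0,-0.3]]]'

```text
time: 28.93
tool_pos: [0.4185, -0.4317, 0.0448]
tool_rot: [0.113, 3.135, -0.006]
wrist_force: [0.2, -0.6, -0.8]
opening: 0.648
gripper_force: 0.0
```

Call:
send_rows --targets '[[[0,0,0.021,0,0,0,-0.3],[0,0,0.031,0,0,0,-0.3],[0,0,0.031,0,0,0,-0.3],[0,0,0.034,0,0,0,-0.3],[0,0,0.039,0,0,0,-0.3]]]'

```text
time: 29.35
tool_pos: [0.418, -0.4318, 0.0059]
tool_rot: [0.114, 3.137, -0.004]
wrist_force: [0.7, -0.3, 0.8]
opening: 0.653
gripper_force: 0.0
```

Call:
send_rows --targets '[[[0,0,0,0,0,0,-0.3],[0,0,0,0,0,0,-0.3],[0,0,0,0,0,0,-0.3],[0,0,0,0,0,0,1],[0,0,0,0,0,0,1]]]'

```text
time: 29.77
tool_pos: [0.417, -0.4307, 0.0049]
tool_rot: [0.114, 3.139, -0.0]
wrist_force: [-0.2, 2.1, 1.3]
opening: 0.378
gripper_force: 0.6
```

Call:
send_rows --targets '[[[0,0,0,0,0,0,1],[0,0,0,0,0,0,1],[0,0,0,0,0,0,1],[0,0,0,0,0,0,1],[0,0,0,0,0,0,1]]]'

```text
time: 30.18
tool_pos: [0.4171, -0.4309, 0.0051]
tool_rot: [0.114, 3.139, -0.001]
wrist_force: [-0.1, 1.3, 6.8]
opening: 0.325
gripper_force: 60.6
```

Call:
send_rows --targets '[[[0,0,-0.011,0,0,0,1],[0,0,-0.034,0,0,0,1],[0,0,-0.056,0,0,0,1],[0,0,-0.066,0,0,0,1],[0,0,-0.066,0,0,0,1]]]'

```text
time: 30.6
tool_pos: [0.4183, -0.4322, 0.0733]
tool_rot: [0.114, 3.135, -0.006]
wrist_force: [0.3, -0.1, -2.6]
opening: 0.329
gripper_force: 59.9
```

```bash
python3 -c "
from h import *
weigh()"
```

```text
dE 2.0138 E [-3.00000e-04 -5.08773e+01  2.40309e+01  1.49200e-01 -2.70000e-03
  1.00000e-04] pos [ 0.4174 -0.4314  0.0715] 85.82 q [-8.0180e-01  5.4310e-01  2.5900e-02  1.0506e+00 -1.0000e-04 -7.2890e-01] Fz [-0.41 -0.42 -1.88] [0.008 0.017 0.018]
```

Call:
send_rows --targets '[[[0,0,-0.001,0,0,0,1],[0,0,-0.001,0,0,0,1],[0,0,-0.001,0,0,0,1],[0,0,-0.001,0,0,0,1],[0,0,-0.001,0,0,0,1]]]'

```text
time: 31.07
tool_pos: [0.4163, -0.4302, 0.0704]
tool_rot: [-0.114, -3.138, -0.002]
wrist_force: [-0.7, -0.6, -1.4]
opening: 0.333
gripper_force: 59.9
```

```bash
cat >> h.py <<'E'
def weigh2(n):
    F=[]
    for _ in range(n): cams.capture("side");s=status.state();F.append(s["wrist_force"][2])
    mg=-np.mean(F);q1=s["q"][0];yaw=np.radians(theta(s)-90);E=s["joint_efforts"]
    print("mg",mg.round(3),"tau4,5",E[3:5].round(4),"world-x-axis offset",(-(E[3]-.0013)/mg/np.cos(yaw-q1)).round(4),((E[4]+.0002)/mg/np.sin(yaw-q1)).round(4))
    return s
E
python3 -c "
from h import *
weigh2(18);weigh2(1)
plan([(.43,-.38,.0705,85.82,1,0,.03)])"
```

```text
mg 1.897 tau4,5 [ 0.0028 -0.0016] world-x-axis offset -0.001 -0.0011
mg 1.671 tau4,5 [ 0.003  -0.0015] world-x-axis offset -0.0013 -0.0011
start [ 0.4167 -0.43    0.0705] 85.82
[[-0.003,0.013,0,0,0,0,1],[-0.007,0.038,0,0,0,0,1],[-0.01,0.051,0,0,0,0,1]]
end [ 0.4304 -0.3798  0.0705] 85.82
```

```bash
echo '[[0.4167,-0.430,0.0715],85.82]'>cmd.json; python3 -c "
from h import *
plan([(.30,-.05,.07,88,1,0),(.30,.2,.07,90.7,1,0),(.5522,.2,.07,90.7,1,6)])"
```

```text
start [ 0.4167 -0.43    0.0715] 85.82
[[0.002,0.005,0,0,0,0,1],[0.007,0.018,0,0,0,-0.1,1],[0.015,0.039,0,0,0,-0.2,1],[0.025,0.065,0,0,0,-0.4,1],[0.037,0.096,0,0,0,-0.6,1]]
[[0.013,0.035,0.001,0,0,-0.2,1],[0.027,0.071,0.001,0,0,-0.4,1],[0.041,0.108,0.001,0,0,-0.6,1],[0.055,0.145,0.001,0,0,-0.8,1],[0.068,0.179,0.001,0,0,-1,1]]
[[0.011,0.032,0,0,0,-0.2,1],[0.021,0.058,0,0,0,-0.4,1],[0.028,0.079,0,0,0,-0.5,1],[0.033,0.092,0,0,0,-0.6,1],[0.035,0.097,0,0,0,-0.6,1]]
[[0,0.007,0,0,0,-0.1,1],[0,0.026,0,0,0,-0.3,1],[0.001,0.054,0,0,0,-0.6,1],[0.003,0.088,0,0,0,-0.9,1],[0.004,0.125,0,0,0,-1.3,1]]
[[0,0.037,0,0,0,-0.4,1],[0.001,0.071,0,0,0,-0.8,1],[0.001,0.099,0,0,0,-1.1,1],[0.001,0.118,0,0,0,-1.3,1],[0.001,0.125,0,0,0,-1.4,1]]
[[-0.007,0,0,0,0,0,1],[-0.026,0,0,0,0,0,1],[-0.054,-0.001,0,0,0,0,1],[-0.088,-0.001,0,0,0,0,1],[-0.126,-0.001,0,0,0,0,1]]
[[-0.037,-0.001,0,0,0,0,1],[-0.071,-0.001,0,0,0,0,1],[-0.1,-0.002,0,0,0,0,1],[-0.119,-0.002,0,0,0,0,1],[-0.126,-0.002,0,0,0,0,1]]
[[0,0,0,0,0,0,1],[0,0,0,0,0,0,1],[0,0,0,0,0,0,1],[0,0,0,0,0,0,1],[0,0,0,0,0,0,1]]
[[0,0,0,0,0,0,1]]
end [0.5523 0.2    0.0705] 90.72
```

Call:
send_rows --targets '[[[0.002,0.005,0,0,0,0,1],[0.007,0.018,0,0,0,-0.1,1],[0.015,0.039,0,0,0,-0.2,1],[0.025,0.065,0,0,0,-0.4,1],[0.037,0.096,0,0,0,-0.6,1]]]'

```text
time: 32.43
tool_pos: [0.3868, -0.332, 0.0714]
tool_rot: [0.1, 3.139, -0.002]
wrist_force: [0.3, 0.8, -0.7]
opening: 0.331
gripper_force: 59.8
```

Call:
send_rows --targets '[[[0.013,0.035,0.001,0,0,-0.2,1],[0.027,0.071,0.001,0,0,-0.4,1],[0.041,0.108,0.001,0,0,-0.6,1],[0.055,0.145,0.001,0,0,-0.8,1],[0.068,0.179,0.001,0,0,-1,1]]]'

```text
time: 32.85
tool_pos: [0.3286, -0.1472, 0.0703]
tool_rot: [0.071, 3.141, 0.001]
wrist_force: [0.5, 0.2, -1.5]
opening: 0.328
gripper_force: 59.8
```

Call:
send_rows --targets '[[[0.011,0.032,0,0,0,-0.2,1],[0.021,0.058,0,0,0,-0.4,1],[0.028,0.079,0,0,0,-0.5,1],[0.033,0.092,0,0,0,-0.6,1],[0.035,0.097,0,0,0,-0.6,1]]]'

```text
time: 33.27
tool_pos: [0.2981, -0.0491, 0.0704]
tool_rot: [-0.05, -3.141, -0.001]
wrist_force: [-0.4, -0.3, -2.6]
opening: 0.328
gripper_force: 59.8
```

Call:
send_rows --targets '[[[0,0.007,0,0,0,-0.1,1],[0,0.026,0,0,0,-0.3,1],[0.001,0.054,0,0,0,-0.6,1],[0.003,0.088,0,0,0,-0.9,1],[0.004,0.125,0,0,0,-1.3,1]]]'

```text
time: 33.68
tool_pos: [0.3006, 0.0749, 0.0706]
tool_rot: [0.024, 3.14, -0.0]
wrist_force: [2.0, -0.2, -2.3]
opening: 0.33
gripper_force: 59.9
```

Call:
send_rows --targets '[[[0,0.037,0,0,0,-0.4,1],[0.001,0.071,0,0,0,-0.8,1],[0.001,0.099,0,0,0,-1.1,1],[0.001,0.118,0,0,0,-1.3,1],[0.001,0.125,0,0,0,-1.4,1]]]'

```text
time: 34.1
tool_pos: [0.3018, 0.2023, 0.0707]
tool_rot: [-0.024, 3.139, 0.003]
wrist_force: [0.1, -0.1, -1.6]
opening: 0.329
gripper_force: 59.9
```

Call:
send_rows --targets '[[[-0.007,0,0,0,0,0,1],[-0.026,0,0,0,0,0,1],[-0.054,-0.001,0,0,0,0,1],[-0.088,-0.001,0,0,0,0,1],[-0.126,-0.001,0,0,0,0,1]]]'

```text
time: 34.52
tool_pos: [0.4271, 0.1978, 0.07]
tool_rot: [0.018, -3.14, 0.002]
wrist_force: [-0.7, -0.1, -1.1]
opening: 0.327
gripper_force: 59.9
```

Call:
send_rows --targets '[[[-0.037,-0.001,0,0,0,0,1],[-0.071,-0.001,0,0,0,0,1],[-0.1,-0.002,0,0,0,0,1],[-0.119,-0.002,0,0,0,0,1],[-0.126,-0.002,0,0,0,0,1]]]'

```text
time: 34.93
tool_pos: [0.5563, 0.1969, 0.0698]
tool_rot: [-0.013, 3.139, -0.001]
wrist_force: [0.8, -0.0, -1.1]
opening: 0.326
gripper_force: 59.9
```

Call:
send_rows --targets '[[[0,0,0,0,0,0,1],[0,0,0,0,0,0,1],[0,0,0,0,0,0,1],[0,0,0,0,0,0,1],[0,0,0,0,0,0,1]]]'

```text
time: 35.35
tool_pos: [0.5513, 0.1994, 0.0705]
tool_rot: [0.021, -3.141, 0.0]
wrist_force: [-0.8, 0.1, -1.6]
opening: 0.33
gripper_force: 59.9
```

Call:
send_rows --targets '[[[0,0,0,0,0,0,1],[0,0,0,0,0,0,1],[0,0,0,0,0,0,1],[0,0,0,0,0,0,1],[0,0,0,0,0,0,1]]]'

```text
time: 35.77
tool_pos: [0.5523, 0.1996, 0.0704]
tool_rot: [-0.02, 3.141, -0.0]
wrist_force: [-0.1, 0.2, -1.4]
opening: 0.328
gripper_force: 59.9
```

```bash
python3 -c "
from h import *
weigh();weigh2(3)
a=cams.capture('top');cv2.imwrite('pics/t6.png',a);d=cv2.absdiff(a,cv2.imread('pics/top0.png')).max(2);print('p1',d[270:365,128:163].max())"
```

```text
dE 0.0044 E [ 2.58000e-02 -4.86509e+01  2.31082e+01  5.60000e-03  1.70000e-03
 -0.00000e+00] pos [0.5523 0.1995 0.0703] 90.73 q [ 0.3467  0.5232 -0.0121  1.0355 -0.      0.3339] Fz [-0.41 -0.11 -1.39] [ 0.078 -0.001  0.065]
mg 1.865 tau4,5 [0.005  0.0014] world-x-axis offset -0.0021 -0.0026
p1 12
```

Call:
send_rows --targets '[[[0,0,0.004,0,0,0,1],[0,0,0.012,0,0,0,1],[0,0,0.018,0,0,0,1],[0,0,0.019,0,0,0,1],[0,0,0.019,0,0,0,1]]]'

```text
time: 36.43
tool_pos: [0.5514, 0.1991, 0.05]
tool_rot: [0.02, -3.139, 0.001]
wrist_force: [-0.1, 0.5, -2.3]
opening: 0.325
gripper_force: 59.9
```

Call:
send_rows --targets '[[[0,0,0.001,0,0,0,1],[0,0,0.002,0,0,0,1],[0,0,0.003,0,0,0,1],[0,0,0.003,0,0,0,1],[0,0,0.003,0,0,0,1]]]'

```text
time: 36.85
tool_pos: [0.5527, 0.1995, 0.0492]
tool_rot: [-0.02, 3.14, 0.001]
wrist_force: [-1.7, -1.0, 4.7]
opening: 0.327
gripper_force: 60.5
```

Call:
send_rows --targets '[[[0,0,0,0,0,0,1],[0,0,0,0,0,0,1],[0,0,0,0,0,0,1]]]'

```text
time: 37.1
tool_pos: [0.5526, 0.1995, 0.0491]
tool_rot: [-0.02, 3.141, 0.001]
wrist_force: [-1.4, -1.6, 6.1]
opening: 0.333
gripper_force: 60.7
```

Call:
send_rows --targets '[[[0,0,-0.001,0,0,0,1],[0,0,-0.001,0,0,0,0.2],[0,0,-0.001,0,0,0,0.05],[0,0,-0.001,0,0,0,0.05],[0,0,-0.003,0,0,0,0.05]]]'

```text
time: 37.52
tool_pos: [0.5521, 0.1993, 0.0508]
tool_rot: [0.02, -3.141, 0.0]
wrist_force: [-0.3, -0.3, 0.6]
opening: 0.477
gripper_force: 0.0
```

Call:
send_rows --targets '[[[0,0,-0.01,0,0,0,0.05],[0,0,-0.03,0,0,0,0.05],[0,0,-0.05,0,0,0,0.05],[0,0,-0.062,0,0,0,0],[0,0,-0.065,0,0,0,0]]]'

```text
time: 37.93
tool_pos: [0.5544, 0.2002, 0.12]
tool_rot: [-0.02, 3.136, 0.003]
wrist_force: [1.0, -0.1, 0.7]
opening: 0.499
gripper_force: 0.0
```

```bash
echo '[[0.5523,0.200,0.1165],90.72]'>cmd.json; python3 - <<'E'
from h import *
s=status.state();print(s["tool_pos"])
a=np.radians(-3.89);g=np.array([.4668,.4265])+.012*np.array([np.cos(a),np.sin(a)]);print(g)
t=86.1
plan([(*g,.1,t,-.3,5),(*g,.012,t,-.3,1,.025),(*g,.004,t,-.3,3,.006),(*g,.004,t,1,7),(*g,.07,t,1,9,.025)])
E
```

```text
[0.55435764 0.20019087 0.12003925]
[0.47877235 0.42568591]
start [0.5523 0.2    0.1165] 90.72
[[0.002,0.008,0.001,0,0,0.2,-0.3],[0.009,0.029,0.002,0,0,0.6,-0.3],[0.018,0.059,0.004,0,0,1.2,-0.3],[0.029,0.094,0.007,0,0,1.9,-0.3],[0.041,0.132,0.01,0,0,2.7,-0.3]]
[[0.013,0.035,0.002,0,0,0.7,-0.3],[0.024,0.065,0.004,0,0,1.3,-0.3],[0.031,0.085,0.006,0,0,1.8,-0.3],[0.034,0.093,0.007,0,0,1.9,-0.3],[0.034,0.093,0.007,0,0,1.9,-0.3]]
[[0,0,-0.001,0,0,0,-0.3],[0,0,-0.001,0,0,0,-0.3],[0,0,-0.001,0,0,0,-0.3],[0,0,-0.001,0,0,0,-0.3],[0,0,0.009,0,0,0,-0.3]]
[[0,0,0.021,0,0,0,-0.3],[0,0,0.048,0,0,0,-0.3],[0,0,0.069,0,0,0,-0.3],[0,0,0.079,0,0,0,-0.3],[0,0,0.079,0,0,0,-0.3]]
[[0,0,0.004,0,0,0,-0.3],[0,0,0.008,0,0,0,-0.3],[0,0,0.008,0,0,0,-0.3],[0,0,0.008,0,0,0,-0.3],[0,0,0.008,0,0,0,-0.3]]
[[0,0,0,0,0,0,1],[0,0,0,0,0,0,1],[0,0,0,0,0,0,1],[0,0,0,0,0,0,1],[0,0,0,0,0,0,1]]
[[0,0,0,0,0,0,1],[0,0,0,0,0,0,1],[0,0,-0.011,0,0,0,1],[0,0,-0.033,0,0,0,1],[0,0,-0.056,0,0,0,1]]
[[0,0,-0.01,0,0,0,1],[0,0,-0.01,0,0,0,1],[0,0,-0.01,0,0,0,1],[0,0,-0.01,0,0,0,1],[0,0,-0.01,0,0,0,1]]
[[0,0,-0.001,0,0,0,1],[0,0,-0.001,0,0,0,1],[0,0,-0.001,0,0,0,1],[0,0,-0.001,0,0,0,1],[0,0,-0.001,0,0,0,1]]
end [0.4789 0.4256 0.0705] 86.12
```

Call:
send_rows --targets '[[[0.002,0.008,0.001,0,0,0.2,-0.3],[0.009,0.029,0.002,0,0,0.6,-0.3],[0.018,0.059,0.004,0,0,1.2,-0.3],[0.029,0.094,0.007,0,0,1.9,-0.3],[0.041,0.132,0.01,0,0,2.7,-0.3]]]'

```text
time: 38.35
tool_pos: [0.5087, 0.3314, 0.1051]
tool_rot: [-0.059, -3.139, 0.002]
wrist_force: [0.8, 0.0, -0.0]
opening: 0.649
gripper_force: 0.0
```

Call:
send_rows --targets '[[[0.013,0.035,0.002,0,0,0.7,-0.3],[0.024,0.065,0.004,0,0,1.3,-0.3],[0.031,0.085,0.006,0,0,1.8,-0.3],[0.034,0.093,0.007,0,0,1.9,-0.3],[0.034,0.093,0.007,0,0,1.9,-0.3]]]'

```text
time: 38.77
tool_pos: [0.4768, 0.4268, 0.0975]
tool_rot: [-0.1, -3.138, 0.002]
wrist_force: [1.0, -0.7, 0.7]
opening: 0.644
gripper_force: 0.0
```

Call:
send_rows --targets '[[[0,0,-0.001,0,0,0,-0.3],[0,0,-0.001,0,0,0,-0.3],[0,0,-0.001,0,0,0,-0.3],[0,0,-0.001,0,0,0,-0.3],[0,0,0.009,0,0,0,-0.3]]]'

```text
time: 39.18
tool_pos: [0.4809, 0.4251, 0.0926]
tool_rot: [0.109, 3.136, 0.005]
wrist_force: [1.4, 1.3, 0.8]
opening: 0.648
gripper_force: 0.0
```

```bash
python3 - <<'E'
from h import *
a=cams.capture("top");b=cams.capture("side")
m=crop(a,120,300,240,370,3);n=cv2.resize(b[180:460,240:460],None,fx=1.4,fy=1.4)
c=np.zeros((400,m.shape[1]+n.shape[1],3),np.uint8);c[:m.shape[0],:m.shape[1]]=m;c[:n.shape[0],m.shape[1]:]=n
cv2.imwrite("pics/c7.png",c[:, :800])
E
```

View pics/c7.png

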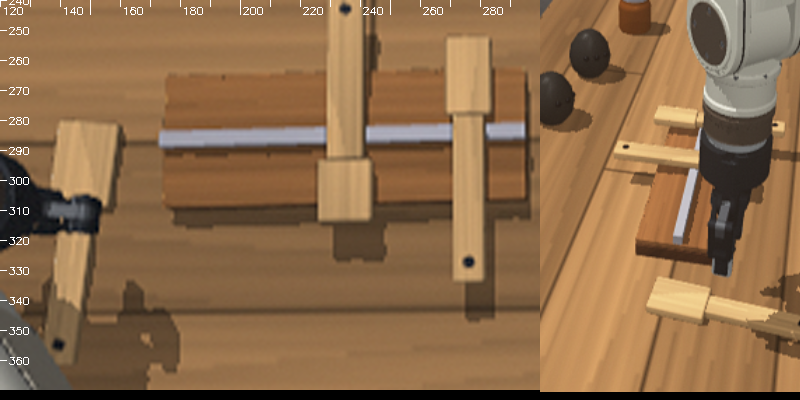

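Paddle 2 (u≈234) and paddle 3 (u≈272) both lie balanced, square and apart, and paddle 1 is still in place under the gripper. Next I'll grasp paddle 1.

Call:
send_rows --targets '[[[0,0,0.021,0,0,0,-0.3],[0,0,0.048,0,0,0,-0.3],[0,0,0.069,0,0,0,-0.3],[0,0,0.079,0,0,0,-0.3],[0,0,0.079,0,0,0,-0.3]]]'

```text
time: 39.7
tool_pos: [0.4769, 0.4229, 0.0079]
tool_rot: [-0.107, -3.135, 0.007]
wrist_force: [-0.3, -0.6, -0.5]
opening: 0.651
gripper_force: 0.0
```

Call:
send_rows --targets '[[[0,0,0.004,0,0,0,-0.3],[0,0,0.008,0,0,0,-0.3],[0,0,0.008,0,0,0,-0.3],[0,0,0.008,0,0,0,-0.3],[0,0,0.008,0,0,0,-0.3]]]'

```text
time: 40.12
tool_pos: [0.4794, 0.4255, 0.0043]
tool_rot: [0.106, 3.138, 0.002]
wrist_force: [0.4, 0.2, 0.1]
opening: 0.647
gripper_force: 0.0
```

Call:
send_rows --targets '[[[0,0,0,0,0,0,1],[0,0,0,0,0,0,1],[0,0,0,0,0,0,1],[0,0,0,0,0,0,1],[0,0,0,0,0,0,1]]]'

```text
time: 40.53
tool_pos: [0.4794, 0.4256, 0.0043]
tool_rot: [0.106, 3.139, 0.002]
wrist_force: [-1.0, -0.5, 4.3]
opening: 0.305
gripper_force: 61.6
```

Call:
send_rows --targets '[[[0,0,0,0,0,0,1],[0,0,0,0,0,0,1],[0,0,-0.011,0,0,0,1],[0,0,-0.033,0,0,0,1],[0,0,-0.056,0,0,0,1]]]'

```text
time: 40.95
tool_pos: [0.4773, 0.4235, 0.058]
tool_rot: [-0.106, -3.136, 0.006]
wrist_force: [0.2, 0.1, -2.2]
opening: 0.307
gripper_force: 60.9
```

Call:
send_rows --targets '[[[0,0,-0.01,0,0,0,1],[0,0,-0.01,0,0,0,1],[0,0,-0.01,0,0,0,1],[0,0,-0.01,0,0,0,1],[0,0,-0.01,0,0,0,1]]]'

```text
time: 41.37
tool_pos: [0.4778, 0.4241, 0.0673]
tool_rot: [-0.106, -3.137, 0.004]
wrist_force: [-0.5, 0.6, -1.3]
opening: 0.303
gripper_force: 60.9
```

Call:
send_rows --targets '[[[0,0,-0.001,0,0,0,1],[0,0,-0.001,0,0,0,1],[0,0,-0.001,0,0,0,1],[0,0,-0.001,0,0,0,1],[0,0,-0.001,0,0,0,1]]]'

```text
time: 41.78
tool_pos: [0.4789, 0.425, 0.0701]
tool_rot: [-0.106, -3.14, 0.0]
wrist_force: [0.7, 0.6, -1.4]
opening: 0.307
gripper_force: 60.9
```

```bash
python3 -c "
from h import *
weigh2(18);weigh2(2)"
```

```text
mg 1.503 tau4,5 [0.0023 0.0005] world-x-axis offset -0.001 -0.0007
mg 1.808 tau4,5 [0.0024 0.0003] world-x-axis offset -0.0009 -0.0004
```

```bash
python3 -c "
from h import *
plan([(.5508,.302,.07,90.7,1,10,.03)])"
```

```text
start [0.4789 0.4256 0.0705] 86.12
[[-0.004,-0.007,0,0,0,-0.3,1],[-0.016,-0.023,0,0,0,-0.9,1],[-0.032,-0.047,0,0,0,-1.8,1],[-0.049,-0.072,0,0,0,-2.8,1],[-0.064,-0.095,0,0,0,-3.7,1]]
[[-0.011,-0.018,0,0,0,-0.6,1],[-0.015,-0.024,0.001,0,0,-0.9,1],[-0.015,-0.024,0.001,0,0,-0.9,1],[-0.015,-0.024,0.001,0,0,-0.9,1],[-0.015,-0.024,0.001,0,0,-0.9,1]]
[[0,0,-0.001,0,0,0,1],[0,0,-0.001,0,0,0,1],[0,0,-0.001,0,0,0,1],[0,0,-0.001,0,0,0,1],[0,0,-0.001,0,0,0,1]]
[[0,0,0.001,0,0,0,1],[0,0,0.001,0,0,0,1]]
end [0.5512 0.3024 0.0695] 90.72
```

Call:
send_rows --targets '[[[-0.004,-0.007,0,0,0,-0.3,1],[-0.016,-0.023,0,0,0,-0.9,1],[-0.032,-0.047,0,0,0,-1.8,1],[-0.049,-0.072,0,0,0,-2.8,1],[-0.064,-0.095,0,0,0,-3.7,1]]]'

```text
time: 43.2
tool_pos: [0.5371, 0.3242, 0.0703]
tool_rot: [0.003, 3.141, -0.001]
wrist_force: [1.2, -0.2, -1.7]
opening: 0.305
gripper_force: 60.9
```

Call:
send_rows --targets '[[[-0.011,-0.018,0,0,0,-0.6,1],[-0.015,-0.024,0,0,0,-0.9,1],[-0.015,-0.024,0,0,0,-0.9,1],[-0.015,-0.024,0,0,0,-0.9,1],[-0.015,-0.024,0,0,0,-0.9,1]]]'

```text
time: 43.62
tool_pos: [0.5507, 0.3027, 0.0703]
tool_rot: [0.021, -3.141, -0.001]
wrist_force: [-0.4, -0.7, -2.2]
opening: 0.309
gripper_force: 60.9
```

Call:
send_rows --targets '[[[0,0,0,0,0,0,1],[0,0,0,0,0,0,1],[0,0,0,0,0,0,1],[0,0,0,0,0,0,1],[0,0,0,0,0,0,1]]]'

```text
time: 44.03
tool_pos: [0.551, 0.3023, 0.0703]
tool_rot: [0.021, -3.141, -0.0]
wrist_force: [-0.2, -0.1, -1.2]
opening: 0.308
gripper_force: 60.9
```

Call:
send_rows --targets '[[[0,0,0,0,0,0,1],[0,0,0,0,0,0,1],[0,0,0,0,0,0,1],[0,0,0,0,0,0,1],[0,0,0,0,0,0,1]]]'

```text
time: 44.45
tool_pos: [0.5513, 0.3018, 0.0703]
tool_rot: [0.02, -3.141, 0.0]
wrist_force: [0.2, 1.0, -2.5]
opening: 0.306
gripper_force: 60.9
```

```bash
python3 -c "
from h import *
weigh();weigh2(3)"
```

```text
dE 0.0075 E [ 1.42000e-02 -5.24200e+01  2.37613e+01  2.60000e-03  9.00000e-04
  0.00000e+00] pos [0.5513 0.3018 0.0703] 90.72 q [ 0.5009  0.5974  0.1183  1.0916 -0.      0.4884] Fz [-0.41 -0.64 -0.95] [-0.007 -0.013 -0.034]
mg 1.78 tau4,5 [0.0025 0.0002] world-x-axis offset -0.0008 -0.0005
```

Good: the CoM is within 1 mm. Lower by 0.022 and release.

Call:
send_rows --targets '[[[0,0,0.004,0,0,0,1],[0,0,0.012,0,0,0,1],[0,0,0.018,0,0,0,1],[0,0,0.019,0,0,0,1],[0,0,0.02,0,0,0,1]]]'

```text
time: 45.07
tool_pos: [0.5505, 0.3015, 0.0491]
tool_rot: [0.02, -3.14, 0.002]
wrist_force: [-0.2, 0.3, -1.2]
opening: 0.308
gripper_force: 60.9
```

Call:
send_rows --targets '[[[0,0,0.001,0,0,0,1],[0,0,0.002,0,0,0,1],[0,0,0.0025,0,0,0,1],[0,0,0.0025,0,0,0,1],[0,0,0.0025,0,0,0,1]]]'

```text
time: 45.48
tool_pos: [0.5514, 0.302, 0.0483]
tool_rot: [-0.02, 3.141, 0.001]
wrist_force: [-0.5, -0.2, -0.2]
opening: 0.305
gripper_force: 61.1
```

Call:
send_rows --targets '[[[0,0,0,0,0,0,1],[0,0,0,0,0,0,1],[0,0,0,0,0,0,1]]]'

```text
time: 45.73
tool_pos: [0.5514, 0.302, 0.0483]
tool_rot: [-0.02, 3.141, 0.001]
wrist_force: [-1.4, -0.7, 3.1]
opening: 0.304
gripper_force: 61.4
```

Call:
send_rows --targets '[[[0,0,0,0,0,0,1],[0,0,0,0,0,0,0.2],[0,0,0,0,0,0,0.05],[0,0,0,0,0,0,0.05],[0,0,-0.003,0,0,0,0.05]]]'

```text
time: 46.15
tool_pos: [0.5508, 0.3016, 0.05]
tool_rot: [0.02, -3.14, 0.001]
wrist_force: [-0.7, -0.3, -1.0]
opening: 0.472
gripper_force: 0.0
```

Call:
send_rows --targets '[[[0,0,-0.01,0,0,0,0.05],[0,0,-0.03,0,0,0,0.05],[0,0,-0.055,0,0,0,0.05],[0,0,-0.08,0,0,0,0],[0,0,-0.1,0,0,0,0]]]'

```text
time: 46.57
tool_pos: [0.5519, 0.3022, 0.1538]
tool_rot: [-0.02, 3.139, 0.002]
wrist_force: [0.7, 0.6, 0.3]
opening: 0.497
gripper_force: 0.0
```

Call:
send_rows --targets '[[[0.005,0,-0.01,0,0,0,0],[0.02,0,-0.02,0,0,0,0],[0.05,0,-0.03,0,0,0,0],[0.085,0,-0.03,0,0,0,0],[0.12,0,-0.03,0,0,0,0]]]'

```text
time: 46.98
tool_pos: [0.4302, 0.3002, 0.1813]
tool_rot: [-0.018, 3.141, 0.002]
wrist_force: [0.2, 0.3, -0.7]
opening: 0.5
gripper_force: 0.0
```

Call:
send_rows --targets '[[[0.03,0.03,0,0,0,0,0],[0.05,0.065,0,0,0,0,0],[0.06,0.1,0,0,0,0,0],[0.07,0.13,0,0,0,0,0],[0.07,0.15,0,0,0,0,0]]]'

```text
time: 47.4
tool_pos: [0.3566, 0.4519, 0.1811]
tool_rot: [0.026, -3.141, -0.001]
wrist_force: [0.9, -0.1, -0.0]
opening: 0.501
gripper_force: 0.0
```

```bash
python3 - <<'E'
from h import *
a=cams.capture("top");b=cams.capture("side")
m=crop(a,160,320,230,350,3);n=crop(b,260,440,210,400,2)
c=np.zeros((400,m.shape[1]+n.shape[1],3),np.uint8);c[:m.shape[0],:m.shape[1]]=m;c[:n.shape[0],m.shape[1]:]=n
cv2.imwrite("pics/c8.png",c[:, :800]);print(c.shape,status.state()["time"])
E
```

```text
(400, 840, 3) 47.5
```

View pics/c8.png

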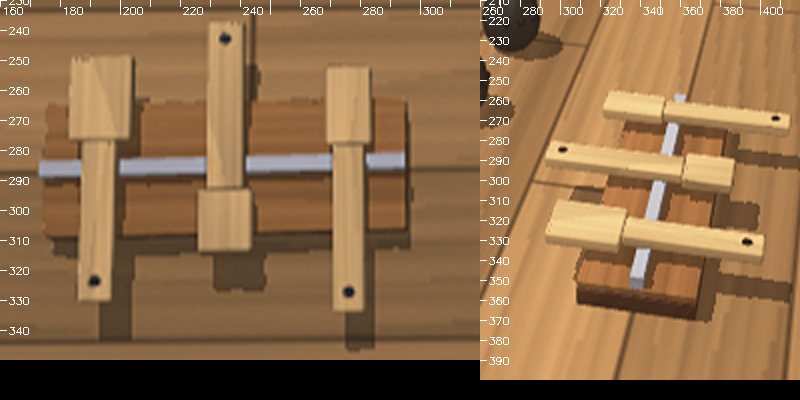

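```bash
python3 - <<'E'
from h import *
def px(a): return np.array(a)/3+[160,230]
for k,P,x0 in((1,[[76,57],[132,56],[70,138],[130,139],[79,299],[111,300]],[.55,.3,0]),(3,[[327,67],[370,67],[328,142],[371,144],[333,310],[364,310]],[.53,.1,0]),(2,[[251,249],[198,249],[251,190],[199,190],[243,21],[209,21]],[.55,.2,3.1])):
    f,e=fit(corners(k),px(P),.058,x0);print(k,f[:2].round(4),np.degrees(f[2]).round(2),e.round(2))
E
```

```text
1 [0.5398 0.299 ] 0.1 1.33
3 [0.5293 0.0969] 0.27 0.83
2 [0.573  0.1977] 180.86 0.94
```

```bash
python3 - <<'E'
from h import *
a=cams.capture("top");cv2.imwrite("pics/c9.png",crop(a,175,300,232,337,5))
E
```

```text
(no output)
```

View pics/c9.png

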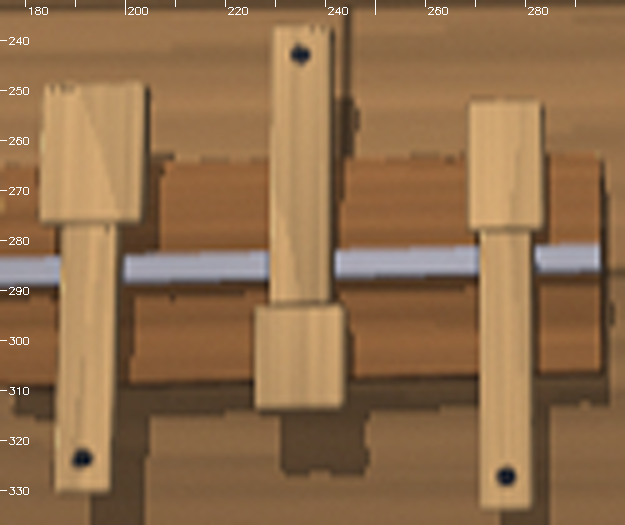

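All three paddles lie square, level and apart. The lean of paddle 1 in the picture matches the camera's perspective, and its fitted yaw is within 1° of square. Handing in.

```bash
python3 -c "
from workcell import r
print(r.job_done())"
```

```text
the job is handed in; nothing more can be done
None
```

I handed the job in at about 48 s: the plate is pressed home within about 1 mm of the board, the three paddles present (1, 2 and 3; paddle 4 was absent) balance level, square and apart on the ridge, and I left the flutes and jar alone.

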